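# Walk a die block square into its locating fixture and clamp it

### The arm

A 7-joint arm with a two-finger parallel gripper is mounted at the origin on a cart in front of the work surface, level with it; the furniture and walls round the work are solid. World frame = base frame: x ahead of the robot, y to its left, z up, the work surface at z = 0. Lengths are in m, angles in rad, forces in N, time in s.
With the tool pointing down it reaches from about 0.4 to 0.85 m from the base axis. Payload 4.5 kg.
Tool frame: the origin (TCP) lies between the finger pads; the fingertips stand 8 mm ahead of it and the grasp point (between the pads) lies 11 mm behind it; z points along the fingers, y is the direction in which the jaws open and shut (so a half turn about z gives the same grasp; the last joint's range is limited). The gripper opens to 88 mm and grips with 3 to 60 N. Pads are 18 mm wide; open, the fingers measure 123 mm over their backs; the gripper's body (75 mm by 187 mm) begins 45 mm behind the grasp point.
Start: joints at [-1.103, 0.689, -0.195, 1.565, 0.157, 0.902, -0.215], TCP at [0.263, 0.567, 0.247] pointing down, gripper open.
Joint ranges: [-3.01, 3.01], [-0.46, 2.08], [-1.47, 1.51], [0.13, 2.56], [-1, 4.14], [0.04, 2.09], [-2.66, 2.66]. Speed limits (rad/s): [2.57, 2.57, 3.14, 3.14, 3.14, 3.14, 3.14].

### API

Orientations are given as a unit quaternion [x, y, z, w].
In Python, from plant import r gives the robot as it stands.
- The arm moves only by the tool carry_out, never from a script. Its argument "commands" is a list that holds one entry, the list of rows, each a list of 7 numbers: the turn, a rotation vector about the tool's x, y, z in rad, then the shift along the tool's x, y, z in cm, then the finger opening in cm, from 0 to 8.81. A call has 1 to 10 rows; each row is the pose to reach, as a shift and turn from the pose commanded when the call began, along the tool's axes at that moment; what a row does not reach only later rows make up. A row lasts 1/12 s, in which the tool goes at most 41.7 mm and 7.16 degrees, less where a joint would pass 70% of its speed; a pose out of reach is approached as far as the arm can. A call with a gripper value outside its range is refused whole. The fingers move at their own pace and stop on an object; "force" is the grip in N (left out, the last holds). Time passes only in rows, so rows that repeat a pose let the fingers close. It gives the time, the measured TCP pose, the force and the opening at its end, in the units of the state.
- r.get_state(): the state, without advancing time (a new reading comes with each control period).
- r.snapshot(name): name is "side" or "top" or "wrist"; returns a dict with "pixels" (480x640x3 uint8, red, green, blue), "mtx" (3x3 intrinsics, pixels), "xyz" and "rotation" of the camera in the world. Camera axes: x right, y down, z forward; pixel columns grow to the right and rows downward; lengths in m; the calibration is good to about 2 mm. A picture is of the moment at which its call begins. There is no depth.
- r.finish_job(): hands the job in, once; it reports no verdict.
The state is a dict: "clock": time; "q": joint angles; "qd": joint speeds; "joint_torque": joint torques, N m; "tool_pos": TCP position; "eef_rot": TCP orientation; "contact_force": force on the tool from outside, world axes, zero at the start; "moment": the same for the moment, N m; "opening": opening from 0.0 (shut) to 1.0 (fully open).
Only numpy, scipy, OpenCV 4.12 (cv2) and the standard library are available. Lean on these libraries where they do the work, as an engineer would, in place of code of your own. Each camera call takes 0.05 s, during which the arm holds its last target.

### The job

The heavy aluminium die block stands askew on the dark fixture plate, short of the fence. Walk it round by pushing at its corners with the fingertips, without lifting it, until the yellow-marked side lies flat against the black fence and the ledge at its left end touches the low steel stop; then push the clamp's red handle over so that its pad comes down firmly on that ledge. Leave the other tools where they are.

Things in the scene. Friction and masses are not known exactly. Their poses are not given: they have to be found in the camera images.
- fixture: Dark steel plate, fixed, 235 x 340 x 16 mm (x, y, z). Origin: centre of its underside; x points away from the robot to the fence, y left to the stop and clamp; top at z = 16 mm. Fence: black bar along y, near face at x = 95.5, y -165 to 115, z 20 to 30 mm. Stop: low steel bar, face toward the block at y = 74.5, x 23.5 to 79.5, top z = 25 mm. The clamp stands behind the stop on the line x = 51.5 mm.
- nest_corner (a point): The inner corner of the nest: where the planes of the fence face and of the stop face meet, on the plate's top (fixture x = 95.5, y = 74.5, z = 16 mm).
- die_block: Aluminium block, loose, 0.65 to 0.95 kg, friction about 0.6. Foot 88 x 120 x 10 mm (x, y, z) under a body 88 x 76 mm, 38 mm high in all: a 22 mm deep, 10 mm high ledge at each y end. Origin: centre of its underside. +x side: datum face, yellow stripe on its top edge. Home: axes parallel to the fixture's, centre at fixture x 51.5, y 14.5. Starts 0.55 to 1.15 rad counter-clockwise of that.
- datum_left (a point): Point on the die block's datum face, 55 mm toward its +y end, 5 mm above its underside (block x = 44, y = 55, z = 5 mm).
- datum_right (a point): Point on the die block's datum face, 55 mm toward its -y end (block x = 44, y = -55, z = 5 mm).
- stop_end (a point): Middle of the block's +y ledge end face, the one that goes against the stop (block x = 0, y = 60, z = 5 mm).
- clamp_arm (a joint): Toggle clamp, rad. It grows as the handle swings left, away from the block, and the pad rises. About 0.32 with the pad down on the ledge of the block at home, handle nearly upright; 0 would be the pad down on the bare plate. Starts open at 0.8 to 1.1 and stays where it is left; about 1 N at the handle's end moves it.
- handle_end (a point): Top end of the clamp's red handle, on its axis. The handle is a round bar 19 mm thick and 53 mm long, 107 mm from the hinge to its end; it swings in the plane fixture x = 51.5 mm. Pushing its end to the right (fixture -y) from the open side raises the handle and lowers the pad.
- clamp_hinge (a point): Hinge axis of the clamp, along fixture x, at fixture x = 51.5, y = 114, z = 31.5 mm.
- v_block: Bystander: steel V block 40 x 45 x 36 mm on the plate's near left corner. Origin: centre of its underside.
- hex_key: Bystander: small hex key 24 x 67 x 5 mm lying on the plate's left edge, in front of the clamp. Origin: centre of its underside.
- micrometer: Bystander: micrometer 61 x 138 x 16 mm lying on the table right of the plate. Origin: centre of its underside.

How it is judged:
By the outcome, as a careful person would: the job done as asked, in the order asked, and still so for the second after the job is handed in, with the robot touching nothing.
It also fails if it takes over 67 s, if anything falls off the work surface, if the arm or the gripper's body presses on something with over 40 N, if the wrist force passes 120 N, or if a joint passes its speed limit or range.

## Working session

There is one attempt and no reset: what is moved stays moved. The work goes in short steps, Python scripts to look and compute and a tool call to move; the robot and the scene stay as the last step left them, time stands still between calls to the robot, and variables do not carry over. Pictures are saved under pics/ and viewed, and the job is handed in when it is done.

Besides the shell and the picture viewer there is one more tool, called after "Emit:" by a JSON object that holds its "api" and its "payload". carry_out: Moves the arm, as the interface text tells. Its arguments: {"type":"object","properties":{"commands":{"type":"array"},"force":{"type":"number"}},"required":["commands"]}

```bash
ls; mkdir -p pics; cat > h.py <<'E'
import numpy as np, cv2
from plant import r
from scipy.spatial.transform import Rotation as R
def snap(n,f):
    s=r.snapshot(n); cv2.imwrite('pics/'+f+'.png',s['pixels'][:,:,::-1].copy()); 
    np.savez('pics/'+f+'.npz',**{k:np.array(v) for k,v in s.items()}); return s
def load(f): return dict(np.load('pics/'+f+'.npz'))
def rotm(s):
    a=np.array(s['rotation']); return a if a.shape==(3,3) else R.from_quat(a).as_matrix()
def ray(s,u,v,z):
    d=rotm(s)@np.linalg.solve(s['mtx'],[u,v,1.]); c=np.array(s['xyz']); return c+d*(z-c[2])/d[2]
def proj(s,P):
    p=(np.atleast_2d(P)-s['xyz'])@rotm(s); q=p@np.array(s['mtx']).T; return q[:,:2]/q[:,2:]
E
python3 - <<'E'
from h import *
for n in ['top','side','wrist']:
    s=snap(n,n+'0'); print(n,s['xyz'],s['rotation'],s['mtx'])
print(r.get_state())
E
```

```text
pics
top [ 0.48302654 -0.26349846  1.26270891] [-0.69888189  0.71410728 -0.0229932   0.03295764] [[585.0441554    0.         326.45466724]
 [  0.         585.0441554  247.49941823]
 [  0.           0.           1.        ]]
side [0.4031939  0.36595135 0.64356943] [-0.14497775  0.88845694 -0.43034391  0.06655698] [[434.83214973   0.         317.02114731]
 [  0.         434.83214973 235.76896258]
 [  0.           0.           1.        ]]
wrist [0.19493769 0.59726034 0.38460933] [0.83394352 0.53233638 0.0777161  0.12294873] [[362.82028334   0.         320.63252844]
 [  0.         362.82028334 240.10266076]
 [  0.           0.           1.        ]]
{'clock': 0.15, 'q': array([-1.10323019,  0.68981262, -0.19459647,  1.56605451,  0.15729477,
        0.90250471, -0.2151053 ]), 'qd': array([ 0.00143103, -0.00229873,  0.00066648, -0.00206916, -0.00021229,
       -0.00105607, -0.00140319]), 'joint_torque': array([-1.59744352e-03, -5.27857375e+01, -1.26858294e+00, -1.53584880e+01,
       -5.25566214e-02,  3.84706218e-03,  9.08453967e-05]), 'tool_pos': array([0.26248759, 0.56671027, 0.24609621]), 'eef_rot': array([ 2.15135977e-01,  9.76583857e-01, -6.82152757e-04, -1.24175160e-04]), 'contact_force': array([ 0.51889552, -0.21568758, -0.68496523]), 'moment': array([-0.03560057, -0.03260091,  0.02625943]), 'opening': 1.0030565307842974}
```

View pics/top0.png

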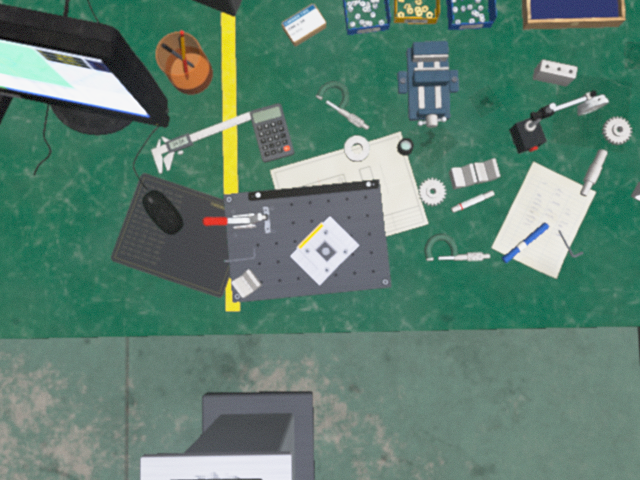

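View pics/side0.png

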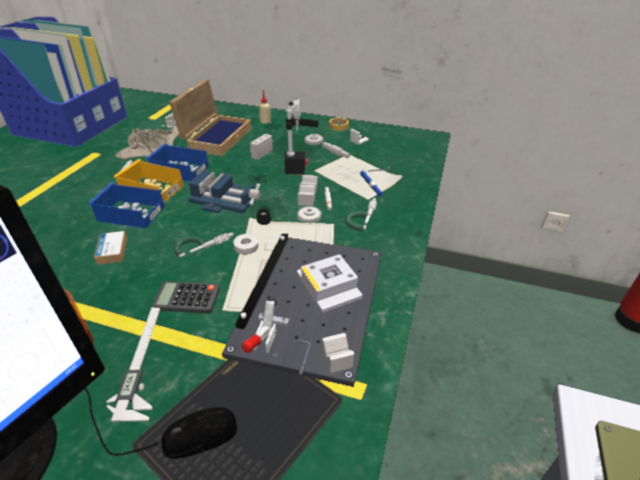

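The top view shows the plate (226..390 px cols, 180..300 rows), with the block at about (325,250) and the clamp's red handle at (215,221). I'll enlarge that area.

```bash
python3 - <<'E'
import cv2
a=cv2.imread('pics/top0.png')[170:310,195:400]; cv2.imwrite('pics/top0z.png',cv2.resize(a,None,fx=3.9,fy=3.9,interpolation=cv2.INTER_CUBIC))
a=cv2.imread('pics/side0.png')[225:390,215:390]; cv2.imwrite('pics/side0z.png',cv2.resize(a,None,fx=3.6,fy=3.6,interpolation=cv2.INTER_CUBIC))
from h import *
s=load('top0')
for uv in [(227,195),(379,181),(389,283),(230,301)]: print(ray(s,*uv,0.016))
E
```

```text
[ 0.70051188 -0.03467201  0.016     ]
[ 0.72327143 -0.36315212  0.016     ]
[ 0.50352406 -0.37821355  0.016     ]
[ 0.47247671 -0.03935916  0.016     ]
```

View pics/top0z.png

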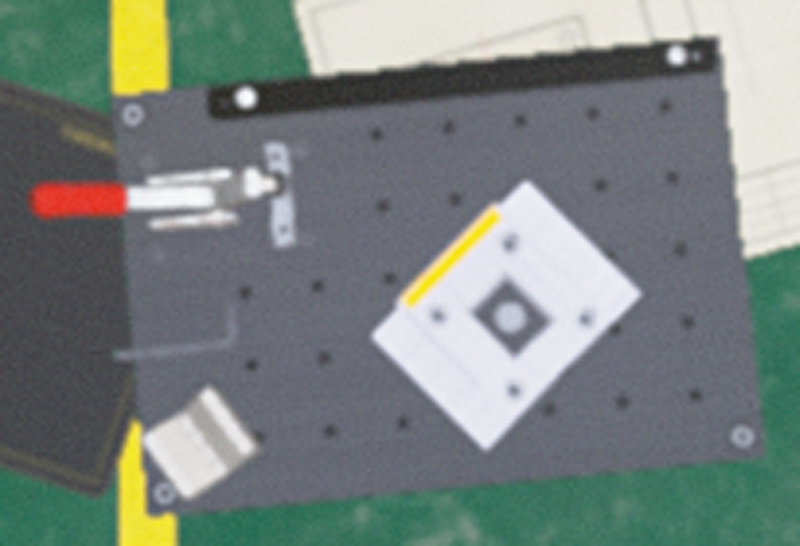

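View pics/side0z.png

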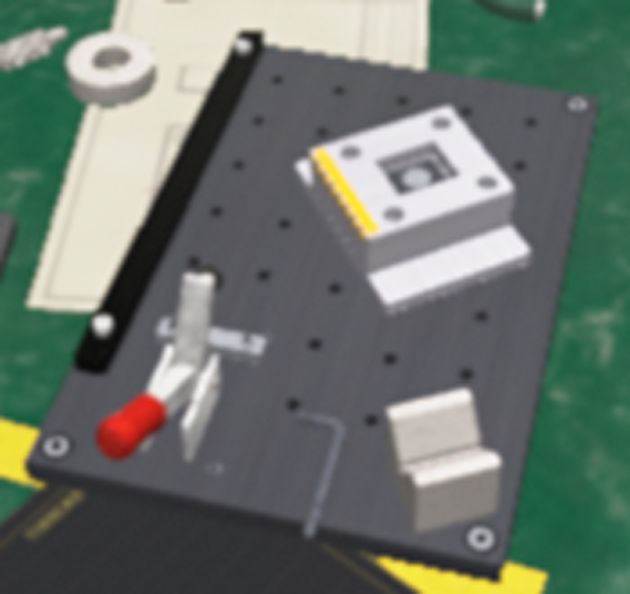

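```bash
cat > fit.py <<'E'
from h import *
from scipy.optimize import least_squares
def T(p,P):
    P=np.atleast_2d(P)/1000.; c,s=np.cos(p[2]),np.sin(p[2]); return np.c_[p[0]+c*P[:,0]-s*P[:,1],p[1]+s*P[:,0]+c*P[:,1],P[:,2]]
def fit(obs,x0):
    # obs list of (cam,pts3 mm,uv)
    f=lambda p: np.concatenate([(proj(s,T(p,P))-uv).ravel() for s,P,uv in obs])
    o=least_squares(f,x0,loss='soft_l1'); return o.x,f(o.x).reshape(-1,2)
E
python3 - <<'E'
from fit import *
t=load('top0'); s=load('side0')
zt=lambda a:(np.array(a)+.5)/3.9-.5+[195,170]
zs=lambda a:(np.array(a)+.5)/3.6-.5+[215,225]
PT=[[117.5,170,16],[-117.5,-170,16],[-117.5,170,16],[95.5,115,30],[95.5,-165,30],[23.5,74.5,25],[79.5,74.5,25]]
ut=zt([[110,96],[765,452],[150,515],[209,118],[719,67],[295,243],[288,145]])
PS=[[117.5,170,16],[-117.5,170,16],[-117.5,-170,16]]
us=zs([[28,465],[500,572],[598,100]])
x0=[.6,-.2,.07]
for o in ([(t,PT,ut)],[(s,PS,us)],[(t,PT,ut),(s,PS,us)]):
    p,e=fit(o,x0); print(p.round(4)); print(e.round(1).tolist())
F,_=fit([(t,PT,ut)],x0)
PB=[[44,60,26],[-44,60,26],[44,-60,26],[-44,-60,26],[44,38,54],[44,-38,54]]
ub=zt([[372,336],[487,450],[527,180],[641,293],[403,303],[498,207]])
PS2=[[44,60,26],[-44,60,26],[44,38,54],[-44,38,54],[-44,-38,54],[44,-38,54]]
ub2=zs([[367,272] if 0 else [390,303],[532,246],[370,237],[513,187],[450,106],[313,150]])
for o in ([(t,PB,ub)],):
    p,e=fit(o,[.59,-.25,.8]); print('B',p.round(4),e.round(1).tolist())
    c,s_=np.cos(F[2]),np.sin(F[2]); d=p[:2]-F[:2]; print('in fixture',c*d[0]+s_*d[1],-s_*d[0]+c*d[1],p[2]-F[2])
E
```

```text
[ 0.6001 -0.2048  0.0815]
[[0.1, -0.5], [0.9, 0.6], [-0.5, 0.8], [-0.0, 0.3], [-0.1, -0.3], [0.2, -0.1], [-0.4, -0.9]]
[ 0.5997 -0.2001  0.0763]
[[-2.3, 0.0], [0.7, -0.1], [0.5, -0.4]]
[ 0.5999 -0.2038  0.0791]
[[-0.3, -0.6], [0.4, 0.9], [-1.1, 0.7], [-0.4, 0.2], [-0.4, -0.0], [-0.2, -0.1], [-0.8, -0.9], [-1.2, -1.5], [1.5, -2.1], [0.5, -1.6]]
B [ 0.5752 -0.2434  0.7692] [[0.1, 0.1], [0.1, 0.2], [0.2, 0.1], [0.5, 0.1], [-1.4, 0.2], [0.1, -1.1]]
in fixture -0.027923682018438825 -0.03646072267897017 0.6877072055306621
```

```bash
cat > plan.py <<'E'
from fit import *
F=np.array([.6,-.2045,.080])
def w2f(p):
    c,s=np.cos(F[2]),np.sin(F[2]); d=np.array(p[:2])-F[:2]; return np.array([c*d[0]+s*d[1],-s*d[0]+c*d[1]])*1000
def jaw(Rm): return np.arctan2(Rm[1,1],Rm[0,1])
def show():
    st=r.get_state(); Rm=R.from_quat(st['eef_rot']).as_matrix()
    print('t',round(st['clock'],2),'TCP w',st['tool_pos'].round(4),'fix',w2f(st['tool_pos']).round(1),'jaw_fix',round(jaw(Rm)-F[2],3),'z',Rm[:,2].round(3),'f_fix',R.from_euler('z',-F[2]).apply(st['contact_force']).round(1),'open',round(float(st['opening'])*88,1),'q',st['q'].round(2))
def rows(wps,cmd=None):
    """wps: list of (fx mm, fy mm, z m, jawyaw rel. fixture)"""
    st=r.get_state(); p0=st['tool_pos']; R0=R.from_quat(st['eef_rot'])
    if cmd is not None: p0,R0=cmd
    for fx,fy,z,j in wps:
        P=T(F,[[fx,fy,0]])[0]; P[2]=z
        a=j+F[2]; y=np.array([np.cos(a),np.sin(a),0]); zz=np.array([0,0,-1.]); x=np.cross(y,zz)
        Rt=R.from_matrix(np.c_[x,y,zz])
        print((R0.inv()*Rt).as_rotvec().round(3).tolist(),(R0.inv().apply(P-p0)*100).round(2).tolist())
E
python3 - <<'E'
from plan import *
show()
B=w2f([.5752,-.2434]);th=.769-F[2];print(B,th)
rows([(*w2f([.45,.36]),.25,np.pi/2+.2),(*w2f([.5,.1]),.22,np.pi/2+th),(*w2f([.5,-.25]),.2,np.pi/2+th)])
d=44+9+25
print(B-d*np.array([np.cos(th),np.sin(th)]))
E
```

```text
t 0.15 TCP w [0.2625 0.5667 0.2461] fix [-274.8  795.7] jaw_fix 1.057 z [-0.001 -0.001 -1.   ] f_fix [ 0.5 -0.3 -0.7] open 88.3 q [-1.1   0.69 -0.19  1.57  0.16  0.9  -0.22]
[-27.82936391 -36.79370196] 0.6890000000000001
[-0.001, -0.0, -0.714] [-25.7, -10.88, -0.37]
[-0.001, -0.001, -1.203] [-41.16, -32.37, 2.66]
[-0.001, -0.001, -1.203] [-55.87, -64.12, 4.7]
[-88.03617289 -86.38342017]
```

Emit:
{"api": "carry_out", "payload": {"commands": [[[0, 0, -0.714, -25.7, -10.9, -0.4, 6.0], [0, 0, -0.714, -25.7, -10.9, -0.4, 6.0], [0, 0, -0.714, -25.7, -10.9, -0.4, 6.0], [0, 0, -0.714, -25.7, -10.9, -0.4, 6.0], [0, 0, -0.714, -25.7, -10.9, -0.4, 6.0], [0, 0, -0.714, -25.7, -10.9, -0.4, 6.0], [0, 0, -1.2, -41.2, -32.4, 2.7, 6.0], [0, 0, -1.2, -41.2, -32.4, 2.7, 6.0], [0, 0, -1.2, -41.2, -32.4, 2.7, 6.0], [0, 0, -1.2, -41.2, -32.4, 2.7, 6.0]]]}}

```text
clock: 0.98
tool_pos: [0.4705, 0.2189, 0.2325]
eef_rot: [-0.377, 0.926, -0.0, -0.0]
contact_force: [1.1, -0.7, 0.2]
opening: 0.683
```

```bash
python3 - <<'E'
from plan import *
show()
rows([(-88,-86.4,.2,np.pi/2+.689)])
E
```

```text
t 0.98 TCP w [0.4705 0.2189 0.2325] fix [-95.2 432.3] jaw_fix 2.263 z [-0. -0. -1.] f_fix [ 1.  -0.8  0.2] open 60.1 q [-0.16  0.62 -0.58  1.89  0.47  0.78  1.33]
[0.0, -0.0, 0.003] [32.56, -40.39, 3.26]
```

Emit:
{"api": "carry_out", "payload": {"commands": [[[0, 0, 0, 32.5, -40.4, 3.2, 6.0], [0, 0, 0, 32.5, -40.4, 3.2, 6.0], [0, 0, 0, 32.5, -40.4, 3.2, 6.0], [0, 0, 0, 32.5, -40.4, 3.2, 6.0], [0, 0, 0, 32.5, -40.4, 3.2, 6.0], [0, 0, 0, 32.5, -40.4, 3.2, 6.0], [0, 0, 0, 32.5, -40.4, 3.2, 6.0], [0, 0, 0, 32.5, -40.4, 3.2, 6.0], [0, 0, 0, 32.5, -40.4, 3.2, 6.0], [0, 0, 0, 32.5, -40.4, 3.2, 6.0]]]}}

```text
clock: 1.82
tool_pos: [0.5068, -0.1956, 0.2069]
eef_rot: [-0.374, 0.928, 0.0, -0.0]
contact_force: [0.4, 0.0, 0.9]
opening: 0.687
```

```bash
python3 - <<'E'
from plan import *
show()
rows([(-88,-86.4,.2,np.pi/2+.689)])
rows([(-88,-86.4,.029,np.pi/2+.689)])
E
```

```text
t 1.82 TCP w [ 0.5068 -0.1956  0.2069] fix [-92.2  16.3] jaw_fix 2.257 z [-0.  0. -1.] f_fix [ 0.4 -0.   0.9] open 60.5 q [ 0.65  0.69 -0.61  1.84  0.55  0.78  2.08]
[0.0, -0.0, -0.003] [6.18, -8.21, 0.69]
[0.0, -0.0, -0.003] [6.18, -8.22, 17.79]
```

Emit:
{"api": "carry_out", "payload": {"commands": [[[0, 0, 0, 6.2, -8.2, 2, 6.0], [0, 0, 0, 6.2, -8.2, 2, 6.0], [0, 0, 0, 6.2, -8.2, 2, 6.0], [0, 0, 0, 6.2, -8.2, 6, 6.0], [0, 0, 0, 6.2, -8.2, 9, 6.0], [0, 0, 0, 6.2, -8.2, 12, 6.0], [0, 0, 0, 6.2, -8.2, 15, 6.0], [0, 0, 0, 6.2, -8.2, 15, 6.0], [0, 0, 0, 6.2, -8.2, 15, 6.0]]]}}

```text
clock: 2.57
tool_pos: [0.5184, -0.2949, 0.0561]
eef_rot: [-0.374, 0.927, 0.001, -0.001]
contact_force: [0.6, 0.5, -0.6]
opening: 0.678
```

```bash
python3 - <<'E'
from plan import *
show()
rows([(-88,-86.4,.029,np.pi/2+.689)])
snap('wrist','w1');snap('top','t1')
a=cv2.imread('pics/t1.png')[170:310,195:400]; cv2.imwrite('pics/t1z.png',cv2.resize(a,None,fx=3.9,fy=3.9,interpolation=cv2.INTER_CUBIC))
E
```

```text
t 2.57 TCP w [ 0.5184 -0.2949  0.0561] fix [-88.6 -83.6] jaw_fix 2.257 z [-0.003  0.001 -1.   ] f_fix [ 0.6  0.4 -0.6] open 59.7 q [ 0.71  0.96 -0.47  1.77  0.73  0.6   2.12]
[0.003, -0.001, -0.002] [0.13, -0.26, 2.71]
```

View pics/w1.png

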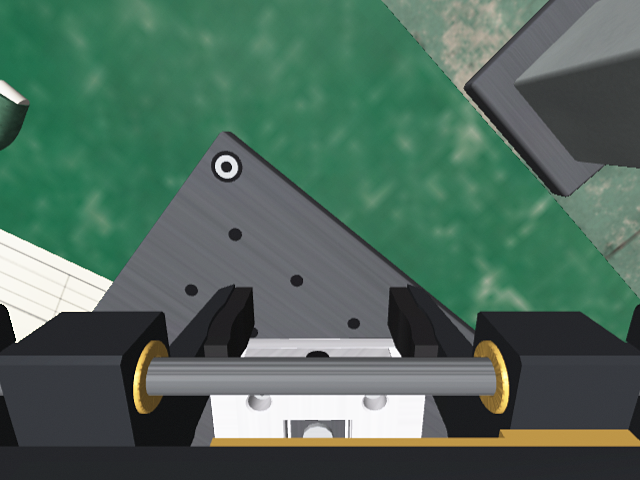

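View pics/t1z.png

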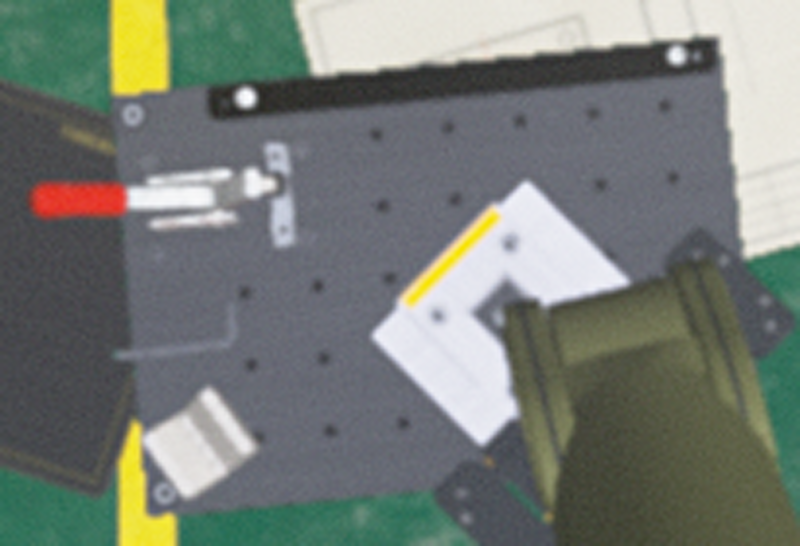

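```bash
python3 - <<'E'
from plan import *
w=load('w1')
print(proj(w,T([.5752,-.2434,.769],[[-44,38,54],[-44,-38,54],[-44,60,26],[-44,-60,26],[-27,20,54]])).round())
print(proj(w,T(F,[[-117.5,-170,16]])).round())
st=r.get_state();Rm=R.from_quat(st['eef_rot']);P=lambda v:st['tool_pos']+Rm.apply(np.array(v)/1000)
print(proj(w,np.array([P([9,30,8]),P([9,-30,8]),P([-9,30,8]),P([9,47,8])])).round())
E
```

```text
[[399. 377.]
 [233. 377.]
 [430. 342.]
 [204. 343.]
 [359. 408.]]
[[218. 126.]]
[[386. 293.]
 [248. 293.]
 [384. 329.]
 [425. 292.]]
```

```bash
cat >> plan.py <<'E'
B0=np.array([-27.8,-36.8,.689])
def arc(s,Rr=115,off=53,z=.029,lat=0):
    th=B0[2]-s/Rr
    c=B0[:2]+Rr*np.array([np.sin(B0[2])-np.sin(th),np.cos(th)-np.cos(B0[2])])
    # heading integrates (cos th, sin th): check
    c=B0[:2]+Rr*np.array([np.sin(B0[2])-np.sin(th), np.cos(th)-np.cos(B0[2])])
    return (*(c-off*np.array([np.cos(th),np.sin(th)])+lat*np.array([-np.sin(th),np.cos(th)])),z,np.pi/2+th)
E
python3 - <<'E'
from plan import *
rows([arc(-25*0,off=78)]); 
rows([arc(0,off=o) for o in (70,62,57,53)]+[arc(s) for s in (6,12,18,24)])
E
```

```text
[-0.002, 0.001, -0.003] [0.25, -0.05, 2.97]
[-0.002, 0.001, -0.003] [-0.55, -0.05, 2.97]
[-0.002, 0.001, -0.003] [-1.35, -0.05, 2.97]
[-0.002, 0.001, -0.003] [-1.85, -0.05, 2.97]
[-0.002, 0.001, -0.003] [-2.25, -0.05, 2.97]
[-0.002, 0.001, 0.049] [-2.85, 0.22, 2.97]
[-0.002, 0.001, 0.102] [-3.47, 0.45, 2.97]
[-0.002, 0.001, 0.154] [-4.1, 0.64, 2.97]
[-0.002, 0.001, 0.206] [-4.74, 0.81, 2.97]
```

Emit:
{"api": "carry_out", "payload": {"commands": [[[0, 0, 0, 0.2, 0, 1.4, 6.0], [0, 0, 0, 0.2, 0, 2.8, 6.0], [0, 0, 0, 0.2, 0, 2.8, 6.0], [0, 0, 0, -0.5, 0, 2.8, 6.0], [0, 0, 0, -1.3, 0, 2.8, 6.0], [0, 0, 0, -1.8, 0, 2.8, 6.0], [0, 0, 0, -2.2, 0, 2.8, 6.0], [0, 0, 0.05, -2.8, 0.2, 2.8, 6.0], [0, 0, 0.1, -3.4, 0.45, 2.8, 6.0], [0, 0, 0.1, -3.4, 0.45, 2.8, 6.0]]]}}

```text
clock: 3.5
tool_pos: [0.5401, -0.2685, 0.0295]
eef_rot: [-0.326, 0.945, -0.0, -0.001]
contact_force: [-3.0, -1.4, 0.7]
opening: 0.682
```

```bash
python3 - <<'E'
from plan import *
show();show()
snap('wrist','w2')
show()
rows([arc(s) for s in (18,24,30,36,42,48,54,60)])
E
```

```text
t 3.5 TCP w [ 0.5401 -0.2685  0.0295] fix [-64.8 -59. ] jaw_fix 2.156 z [-0.002 -0.002 -1.   ] f_fix [-3.1 -1.1  0.7] open 60.0 q [ 0.62  1.   -0.42  1.75  0.71  0.55  1.98]
t 3.5 TCP w [ 0.5401 -0.2685  0.0295] fix [-64.8 -59. ] jaw_fix 2.156 z [-0.002 -0.002 -1.   ] f_fix [-3.1 -1.1  0.7] open 60.0 q [ 0.62  1.   -0.42  1.75  0.71  0.55  1.98]
t 3.55 TCP w [ 0.5401 -0.2686  0.0294] fix [-64.8 -59.1] jaw_fix 2.158 z [-0.002 -0.001 -1.   ] f_fix [-2.6 -0.5  1.4] open 60.1 q [ 0.62  1.   -0.42  1.75  0.71  0.55  1.98]
[0.0, -0.002, 0.054] [-0.82, 0.14, 0.04]
[0.0, -0.002, 0.107] [-1.45, 0.37, 0.03]
[0.0, -0.002, 0.159] [-2.08, 0.56, 0.03]
[0.0, -0.002, 0.211] [-2.72, 0.72, 0.03]
[0.0, -0.002, 0.263] [-3.37, 0.85, 0.03]
[-0.0, -0.002, 0.315] [-4.02, 0.94, 0.03]
[-0.0, -0.002, 0.368] [-4.68, 1.0, 0.03]
[-0.0, -0.002, 0.42] [-5.34, 1.03, 0.03]
```

View pics/w2.png

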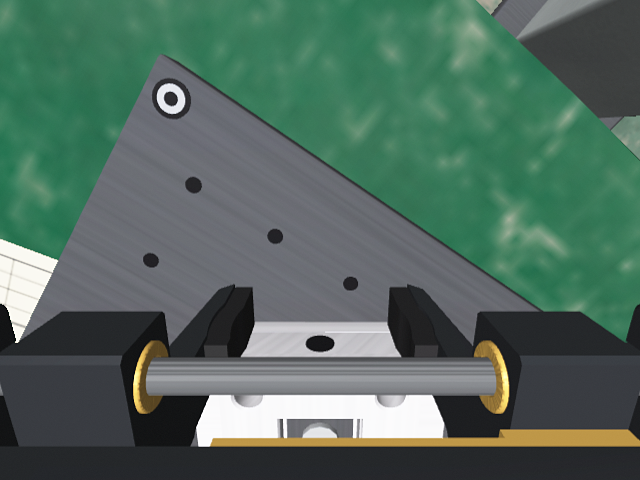

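The wrist view shows the block's face (row 322) flush between both fingers at about columns 245 and 395. The contact force is about 3 N, so I'm continuing the arc.

Emit:
{"api": "carry_out", "payload": {"commands": [[[0, 0, 0.05, -0.8, 0.15, 0, 6.0], [0, 0, 0.105, -1.45, 0.37, 0, 6.0], [0, 0, 0.16, -2.1, 0.56, 0, 6.0], [0, 0, 0.21, -2.7, 0.72, 0, 6.0], [0, 0, 0.26, -3.35, 0.85, 0, 6.0], [0, 0, 0.315, -4.0, 0.94, 0, 6.0], [0, 0, 0.37, -4.7, 1.0, 0, 6.0], [0, 0, 0.37, -4.7, 1.0, 0, 6.0]]]}}

```text
clock: 4.22
tool_pos: [0.5712, -0.2308, 0.0291]
eef_rot: [-0.148, 0.989, 0.0, -0.001]
contact_force: [-2.5, -0.7, -1.5]
opening: 0.677
```

```bash
python3 - <<'E'
from plan import *
show()
snap('wrist','w3');snap('top','t3');snap('side','s3')
show()
rows([arc(s) for s in (54,60,66,72,79.2)])
a=cv2.imread('pics/t3.png')[170:310,195:400]; cv2.imwrite('pics/t3z.png',cv2.resize(a,None,fx=3.9,fy=3.9,interpolation=cv2.INTER_CUBIC))
E
```

```text
t 4.22 TCP w [ 0.5712 -0.2308  0.0291] fix [-30.8 -23.9] jaw_fix 1.787 z [-0.002  0.    -1.   ] f_fix [-2.5 -0.5 -1.5] open 59.6 q [ 0.49  1.   -0.33  1.71  0.57  0.53  1.67]
t 4.37 TCP w [ 0.5713 -0.231   0.0291] fix [-30.7 -24.1] jaw_fix 1.789 z [-0.     0.001 -1.   ] f_fix [-2.   0.9  0.4] open 59.8 q [ 0.49  1.   -0.33  1.71  0.57  0.53  1.67]
[0.001, -0.0, -0.001] [0.09, -0.06, 0.01]
[0.001, -0.0, 0.051] [-0.52, 0.2, 0.01]
[0.001, -0.0, 0.103] [-1.14, 0.43, 0.01]
[0.001, -0.0, 0.155] [-1.77, 0.63, 0.01]
[0.001, -0.0, 0.218] [-2.54, 0.82, 0.01]
```

View pics/w3.png

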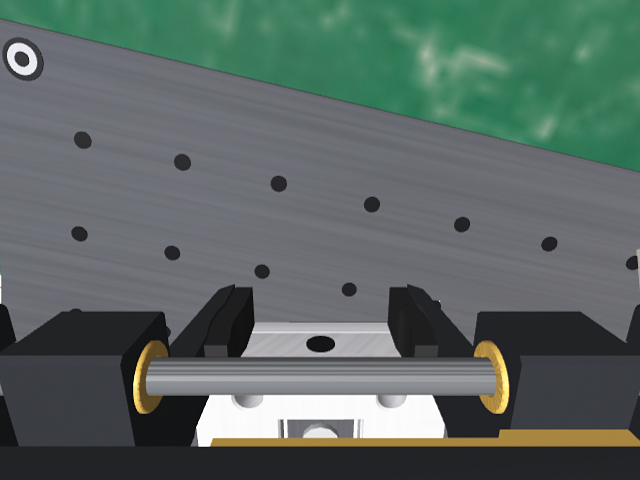

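View pics/t3z.png

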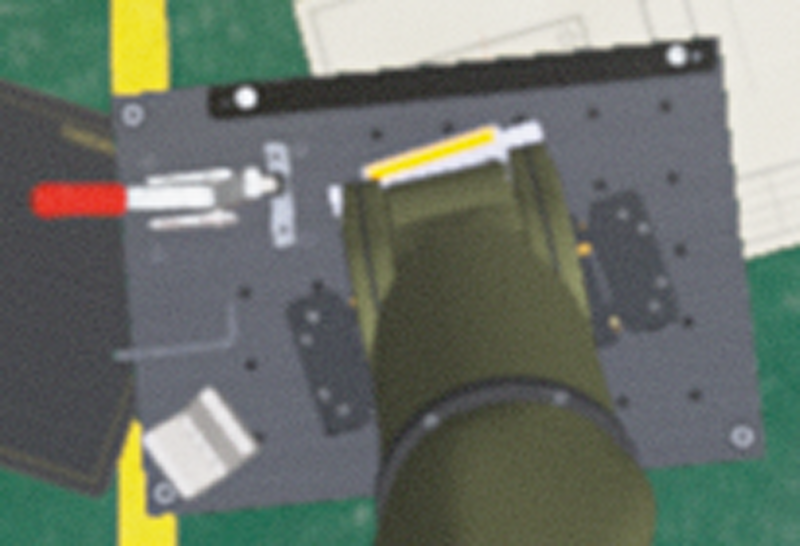

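Still flush and centred. The yellow edge now runs (370,172)-(495,132), about 0.22 rad off the fence. Next I finish the arc.

Emit:
{"api": "carry_out", "payload": {"commands": [[[0, 0, 0.05, -0.5, 0.2, 0, 6.0], [0, 0, 0.1, -1.15, 0.43, 0, 6.0], [0, 0, 0.155, -1.8, 0.63, 0, 6.0], [0, 0, 0.218, -2.5, 0.82, 0, 6.0], [0, 0, 0.218, -2.5, 0.82, 0, 6.0]]]}}

```text
clock: 4.78
tool_pos: [0.5933, -0.2156, 0.029]
eef_rot: [-0.039, 0.999, 0.0, -0.0]
contact_force: [-1.7, -0.5, -1.4]
opening: 0.679
```

```bash
python3 - <<'E'
from plan import *
show()
snap('top','t4');snap('side','s4')
show()
a=cv2.imread('pics/t4.png')[170:310,195:400]; cv2.imwrite('pics/t4z.png',cv2.resize(a,None,fx=3.9,fy=3.9,interpolation=cv2.INTER_CUBIC))
a=cv2.imread('pics/s4.png')[225:390,215:390]; cv2.imwrite('pics/s4z.png',cv2.resize(a,None,fx=3.6,fy=3.6,interpolation=cv2.INTER_CUBIC))
E
```

```text
t 4.78 TCP w [ 0.5933 -0.2156  0.029 ] fix [ -7.5 -10.5] jaw_fix 1.569 z [-0.     0.001 -1.   ] f_fix [-1.7 -0.4 -1.4] open 59.7 q [ 0.43  1.01 -0.29  1.66  0.48  0.54  1.5 ]
t 4.88 TCP w [ 0.5933 -0.2159  0.029 ] fix [ -7.6 -10.8] jaw_fix 1.572 z [ 0.001  0.001 -1.   ] f_fix [-2.2  1.3 -0.1] open 59.7 q [ 0.43  1.01 -0.29  1.66  0.48  0.54  1.51]
```

View pics/t4z.png

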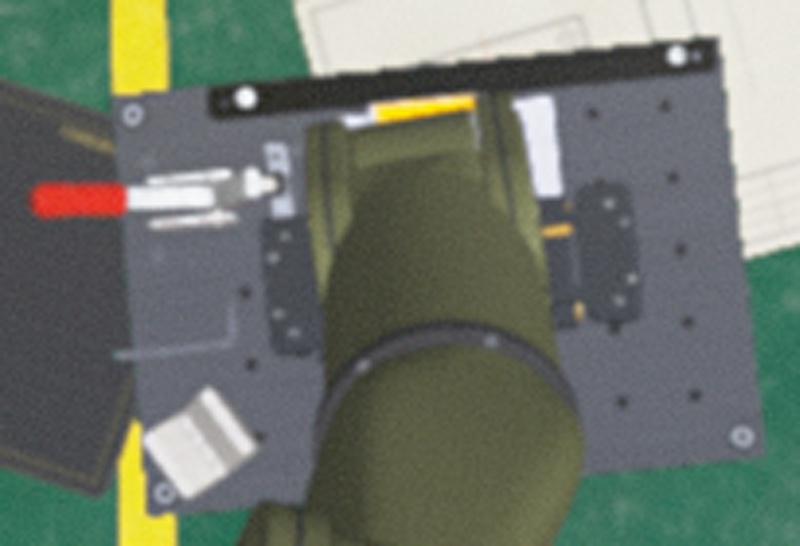

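View pics/s4z.png

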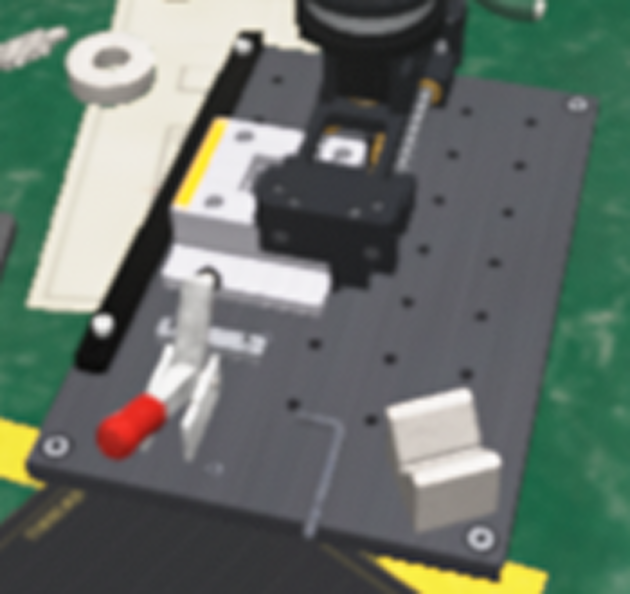

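Nearly parallel to the fence, with a few mm of gap. Now I close that gap.

Emit:
{"api": "carry_out", "payload": {"commands": [[[0, 0, 0, -0.2, 0, 0, 6.0], [0, 0, 0, -0.4, 0, 0, 6.0], [0, 0, 0, -0.5, 0, 0, 6.0], [0, 0, 0, -0.6, 0, 0, 6.0], [0, 0, 0, -0.6, 0, 0, 6.0]]]}}

```text
clock: 5.3
tool_pos: [0.5967, -0.2165, 0.029]
eef_rot: [-0.04, 0.999, 0.0, -0.002]
contact_force: [-6.7, -0.3, 3.4]
opening: 0.68
```

Emit:
{"api": "carry_out", "payload": {"commands": [[[0, 0, 0, -0.2, 0, 0, 6.0], [0, 0, 0, -0.4, 0, 0, 6.0], [0, 0, 0, -0.4, 0, 0, 6.0], [0, 0, 0, -0.4, 0, 0, 6.0]]]}}

```text
clock: 5.63
tool_pos: [0.599, -0.2165, 0.0289]
eef_rot: [-0.039, 0.999, -0.0, -0.004]
contact_force: [-9.1, 0.8, 6.2]
opening: 0.681
```

```bash
python3 - <<'E'
from plan import *
show()
print(r.get_state()['moment'])
E
```

```text
t 5.63 TCP w [ 0.599  -0.2165  0.0289] fix [ -1.9 -11.9] jaw_fix 1.57 z [-0.008 -0.001 -1.   ] f_fix [-9.   1.5  6.2] open 59.9 q [ 0.43  1.01 -0.29  1.64  0.47  0.57  1.51]
[0.17158854 1.86397569 0.03060373]
```

Emit:
{"api": "carry_out", "payload": {"commands": [[[0, 0, 0, -0.2, 0, 0, 6.0], [0, 0, 0, -0.4, 0, 0, 6.0], [0, 0, 0, -0.4, 0, 0, 6.0], [0, 0, 0, -0.4, 0, 0, 6.0]]]}}

```text
clock: 5.97
tool_pos: [0.5992, -0.2167, 0.0285]
eef_rot: [-0.039, 0.999, -0.0, -0.008]
contact_force: [-16.2, 0.9, 11.3]
opening: 0.679
```

```bash
python3 - <<'E'
from plan import *
show()
print(r.get_state()['moment'])
snap('side','s5'); snap('wrist','w5')
a=cv2.imread('pics/s5.png')[225:390,215:390]; cv2.imwrite('pics/s5z.png',cv2.resize(a,None,fx=3.6,fy=3.6,interpolation=cv2.INTER_CUBIC))
E
```

```text
t 5.97 TCP w [ 0.5992 -0.2167  0.0285] fix [ -1.8 -12.1] jaw_fix 1.569 z [-0.016 -0.001 -1.   ] f_fix [-16.1   2.2  11.3] open 59.7 q [ 0.43  1.02 -0.29  1.63  0.47  0.58  1.51]
[0.2923054  3.28788733 0.10537094]
```

View pics/s5z.png

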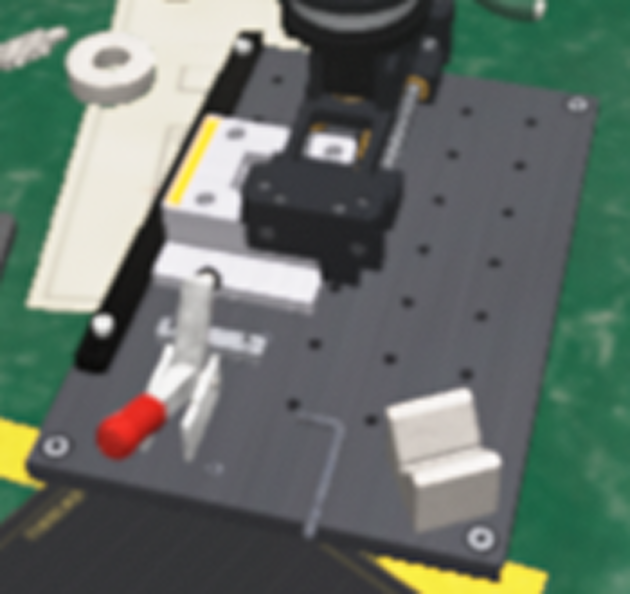

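View pics/w5.png

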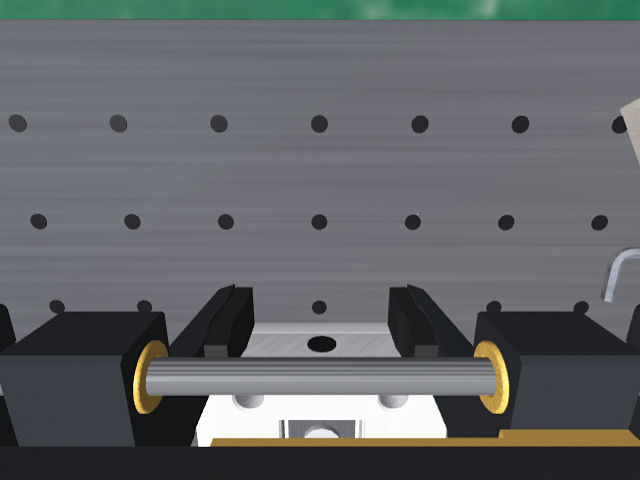

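Hard against the fence: x stalls at -1.8 as the force rises to 16 N, and the wrist view shows the block square and centred. I'll back off, lift, and go round to the right-hand end.

Emit:
{"api": "carry_out", "payload": {"commands": [[[0, 0, 0, 1.0, 0, 0, 6.0], [0, 0, 0, 3.0, 0, 0, 6.0], [0, 0, 0, 3.0, 0, -3, 6.0], [0, 0, 0, 3.0, 0, -7, 4.0], [0, 0, 0, 3.0, 0, -11, 2.0], [0, 0, 0, 3.0, 0, -11, 2.0], [0, 0, 0, 3.0, 0, -11, 2.0]]]}}

```text
clock: 6.65
tool_pos: [0.5801, -0.2186, 0.1422]
eef_rot: [-0.039, 0.999, -0.001, 0.004]
contact_force: [-0.5, 0.6, 0.3]
opening: 0.406
```

```bash
python3 - <<'E'
from plan import *
show()
rows([(48,-105,.139,0)])
E
```

```text
t 6.65 TCP w [ 0.5801 -0.2186  0.1422] fix [-20.9 -12.5] jaw_fix 1.569 z [ 0.008 -0.002 -1.   ] f_fix [-0.4  0.6  0.3] open 35.7 q [ 0.49  0.83 -0.37  1.67  0.42  0.71  1.56]
[0.005, 0.008, 1.569] [-6.9, -9.24, 0.4]
```

Emit:
{"api": "carry_out", "payload": {"commands": [[[0, 0, 1.57, -6.9, -9.2, 0.3, 2.0], [0, 0, 1.57, -6.9, -9.2, 0.3, 2.0], [0, 0, 1.57, -6.9, -9.2, 0.3, 2.0], [0, 0, 1.57, -6.9, -9.2, 0.3, 2.0], [0, 0, 1.57, -6.9, -9.2, 0.3, 2.0], [0, 0, 1.57, -6.9, -9.2, 0.3, 2.0], [0, 0, 1.57, -6.9, -9.2, 0.3, 2.0], [0, 0, 1.57, -6.9, -9.2, 0.3, 2.0], [0, 0, 1.57, -6.9, -9.2, 0.3, 2.0], [0, 0, 1.57, -6.9, -9.2, 0.3, 2.0]]]}}

```text
clock: 7.48
tool_pos: [0.6527, -0.3042, 0.1343]
eef_rot: [0.555, 0.832, -0.0, -0.001]
contact_force: [-0.7, -0.1, 0.2]
opening: 0.228
```

Emit:
{"api": "carry_out", "payload": {"commands": [[[0, 0, 0.06, 0, 0, 0, 2.0], [0, 0, 0.06, 0, 0, 0, 2.0], [0, 0, 0.06, 0, 0, 0, 2.0], [0, 0, 0.06, 0, 0, 0, 2.0]]]}}

```text
clock: 7.82
tool_pos: [0.6528, -0.3041, 0.1352]
eef_rot: [0.577, 0.817, -0.0, -0.0]
contact_force: [-0.2, 0.8, -0.2]
opening: 0.229
```

```bash
python3 - <<'E'
from plan import *
show()
rows([(48,-105,.029,0)])
snap('top','t6');snap('side','s6')
a=cv2.imread('pics/t6.png')[170:310,195:400]; cv2.imwrite('pics/t6z.png',cv2.resize(a,None,fx=3.9,fy=3.9,interpolation=cv2.INTER_CUBIC))
a=cv2.imread('pics/s6.png')[225:390,215:390]; cv2.imwrite('pics/s6z.png',cv2.resize(a,None,fx=3.6,fy=3.6,interpolation=cv2.INTER_CUBIC))
E
```

```text
t 7.82 TCP w [ 0.6528 -0.3041  0.1352] fix [  44.7 -103.5] jaw_fix 0.261 z [-0.001  0.    -1.   ] f_fix [-0.2  0.8 -0.2] open 20.1 q [ 0.39  0.94 -0.04  1.33  0.04  0.87  0.68]
[-0.001, -0.0, 0.261] [-0.24, 0.29, 10.62]
```

View pics/t6z.png

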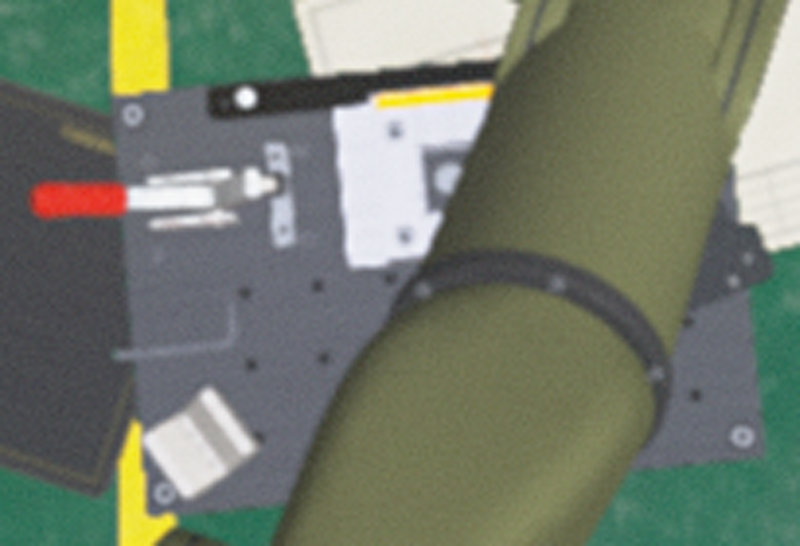

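View pics/s6z.png

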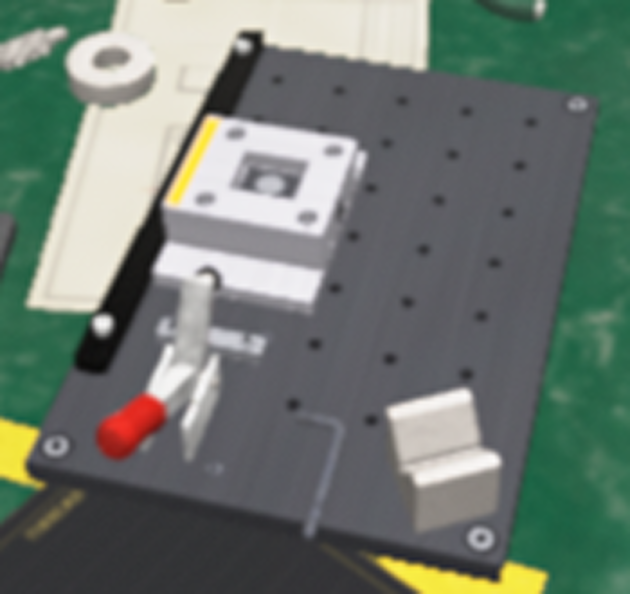

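Emit:
{"api": "carry_out", "payload": {"commands": [[[0, 0, 0.12, -0.3, 0.3, 2, 2.0], [0, 0, 0.261, -0.3, 0.3, 4, 2.0], [0, 0, 0.261, -0.3, 0.3, 7, 2.0], [0, 0, 0.261, -0.3, 0.3, 10.5, 2.0], [0, 0, 0.261, -0.3, 0.3, 10.5, 2.0], [0, 0, 0.261, -0.3, 0.3, 10.5, 2.0]]]}}

```text
clock: 8.42
tool_pos: [0.6562, -0.3056, 0.0295]
eef_rot: [0.679, 0.734, -0.0, -0.001]
contact_force: [-0.4, -0.6, -0.7]
opening: 0.23
```

```bash
python3 - <<'E'
from plan import *
show()
rows([(48,-105,.029,0),(48,-80,.029,0),(48,-58,.029,0)])
snap('wrist','w7')
E
```

```text
t 8.42 TCP w [ 0.6562 -0.3056  0.0295] fix [  47.9 -105.2] jaw_fix -0.001 z [-0.002  0.001 -1.   ] f_fix [-0.4 -0.6 -0.7] open 20.3 q [ 0.36  1.09  0.03  1.35 -0.04  0.71  0.48]
[-0.002, -0.001, -0.001] [0.02, 0.01, 0.05]
[-0.002, -0.001, -0.001] [2.52, 0.01, 0.05]
[-0.002, -0.001, -0.001] [4.72, 0.0, 0.05]
```

View pics/w7.png

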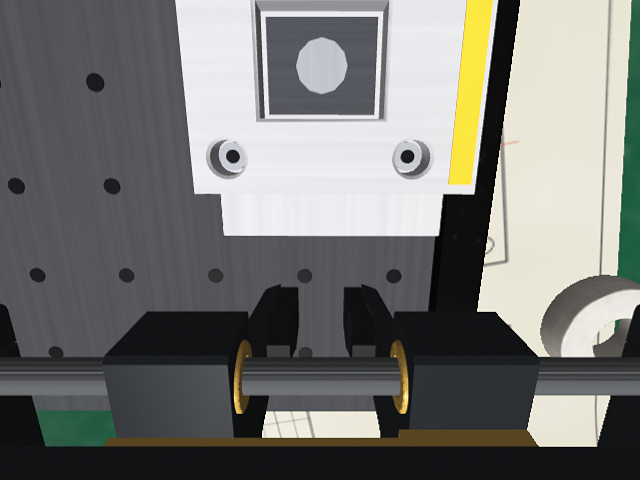

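The wrist view shows the block's end face at row 236 (cols 222-440), square to the tool and against the fence at right. I'll push it left.

Emit:
{"api": "carry_out", "payload": {"commands": [[[0, 0, 0, 1.2, 0, 0, 2.0], [0, 0, 0, 2.2, 0, 0, 2.0], [0, 0, 0, 2.8, 0, 0, 2.0], [0, 0, 0, 3.3, 0, 0, 2.0], [0, 0, 0, 3.8, 0, 0, 2.0], [0, 0, 0, 4.2, 0, 0, 2.0], [0, 0, 0, 4.6, 0, 0, 2.0], [0, 0, 0, 5.0, 0, 0, 2.0], [0, 0, 0, 5.0, 0, 0, 2.0], [0, 0, 0, 5.0, 0, 0, 2.0]]]}}

```text
clock: 9.3
tool_pos: [0.6533, -0.2564, 0.0318]
eef_rot: [0.679, 0.734, -0.0, 0.001]
contact_force: [-0.6, -3.0, 2.8]
opening: 0.228
```

```bash
python3 - <<'E'
from plan import *
show()
snap('wrist','w8')
E
```

```text
t 9.3 TCP w [ 0.6533 -0.2564  0.0318] fix [ 49. -56.] jaw_fix -0.002 z [ 0.001 -0.001 -1.   ] f_fix [-0.8 -2.9  2.8] open 20.0 q [ 0.29  1.06  0.03  1.43 -0.05  0.65  0.42]
```

View pics/w8.png

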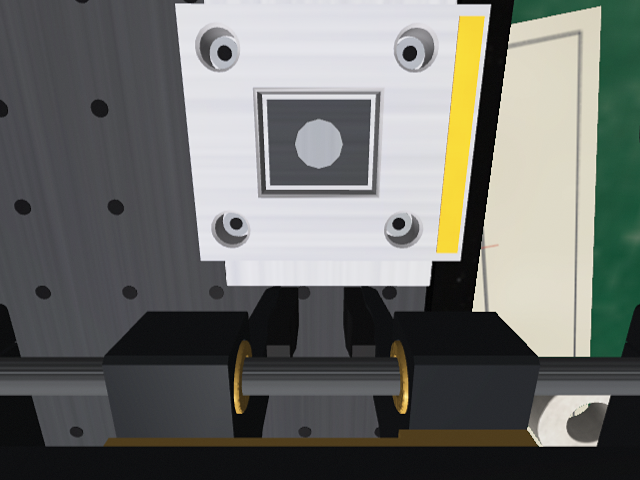

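The tips have crept up to z≈24 mm, so I'll back off a little, lower, and push again.

Emit:
{"api": "carry_out", "payload": {"commands": [[[0, 0, 0, -0.8, 0, 0, 2.0], [0, 0, 0, -0.8, 0, 0.3, 2.0], [0, 0, 0, -0.8, 0, 0.4, 2.0], [0, 0, 0, -0.8, 0, 0.4, 2.0]]]}}

```text
clock: 9.68
tool_pos: [0.6531, -0.2626, 0.026]
eef_rot: [0.679, 0.734, 0.0, -0.002]
contact_force: [-0.3, 0.6, 0.7]
opening: 0.224
```

```bash
python3 - <<'E'
from plan import *
show()
rows([(48,-56,.028,0)])
E
```

```text
t 9.68 TCP w [ 0.6531 -0.2626  0.026 ] fix [ 48.3 -62.1] jaw_fix -0.002 z [-0.002  0.003 -1.   ] f_fix [-0.3  0.6  0.7] open 19.7 q [ 0.3   1.07  0.03  1.42 -0.05  0.65  0.43]
[-0.002, -0.003, -0.002] [0.61, -0.03, -0.2]
```

Emit:
{"api": "carry_out", "payload": {"commands": [[[0, 0, 0, 0.5, 0, -0.1, 2.0], [0, 0, 0, 0.8, 0, -0.1, 2.0], [0, 0, 0, 1.0, 0, -0.1, 2.0], [0, 0, 0, 1.2, 0, -0.1, 2.0], [0, 0, 0, 1.2, 0, -0.1, 2.0]]]}}

```text
clock: 10.1
tool_pos: [0.6526, -0.2544, 0.0282]
eef_rot: [0.679, 0.734, -0.001, 0.002]
contact_force: [1.3, -5.5, -3.6]
opening: 0.224
```

Emit:
{"api": "carry_out", "payload": {"commands": [[[0, 0, 0, 0.2, 0, 0, 2.0], [0, 0, 0, 0.4, 0, 0, 2.0], [0, 0, 0, 0.4, 0, 0, 2.0], [0, 0, 0, 0.4, 0, 0, 2.0]]]}}

```text
clock: 10.43
tool_pos: [0.6525, -0.2542, 0.0287]
eef_rot: [0.68, 0.733, -0.002, 0.004]
contact_force: [1.1, -11.2, -4.3]
opening: 0.225
```

```bash
python3 - <<'E'
from plan import *
show()
snap('side','s9')
a=cv2.imread('pics/s9.png')[225:390,215:390]; cv2.imwrite('pics/s9z.png',cv2.resize(a,None,fx=3.6,fy=3.6,interpolation=cv2.INTER_CUBIC))
E
```

```text
t 10.43 TCP w [ 0.6525 -0.2542  0.0287] fix [ 48.3 -53.8] jaw_fix -0.004 z [ 0.002 -0.009 -1.   ] f_fix [  0.2 -11.3  -4.3] open 19.8 q [ 0.28  1.06  0.04  1.44 -0.05  0.63  0.41]
```

View pics/s9z.png

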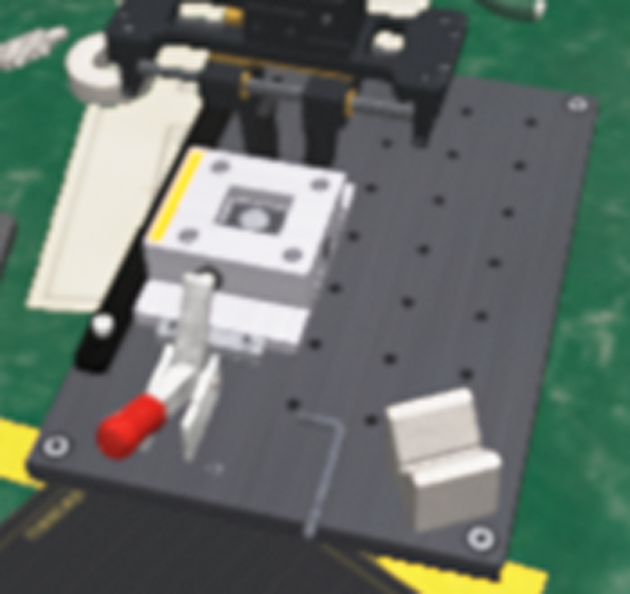

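The y motion stalls at -53.8 and the force rises to 11 N; the side view shows the ledge (150-300, 300-345) up against the stop. Next is another press at the fence from behind.

Emit:
{"api": "carry_out", "payload": {"commands": [[[0, 0, 0, -0.6, 0, 0, 2.0], [0, 0, 0, -2.4, 0, 0, 2.0], [0, 0, 0, -2.4, 0, -3, 2.0], [0, 0, 0, -2.4, 0, -7, 4.0], [0, 0, 0, -2.4, 0, -11, 6.0], [0, 0, 0, -2.4, 0, -11, 6.0], [0, 0, 0, -2.4, 0, -11, 6.0]]]}}

```text
clock: 11.07
tool_pos: [0.6565, -0.2715, 0.1416]
eef_rot: [0.679, 0.734, 0.002, 0.002]
contact_force: [0.5, 0.1, -0.6]
opening: 0.505
```

```bash
python3 - <<'E'
from plan import *
show()
rows([(-30,10,.139,np.pi/2)])
snap('top','t10')
a=cv2.imread('pics/t10.png')[170:310,195:400]; cv2.imwrite('pics/t10z.png',cv2.resize(a,None,fx=3.9,fy=3.9,interpolation=cv2.INTER_CUBIC))
E
```

```text
t 11.07 TCP w [ 0.6565 -0.2715  0.1416] fix [ 51.  -71.3] jaw_fix -0.001 z [ 0.006 -0.001 -1.   ] f_fix [ 0.6  0.1 -0.6] open 44.5 q [ 0.31  0.92  0.04  1.37 -0.04  0.84  0.44]
[0.004, 0.006, -1.572] [8.12, -8.11, 0.2]
```

View pics/t10z.png

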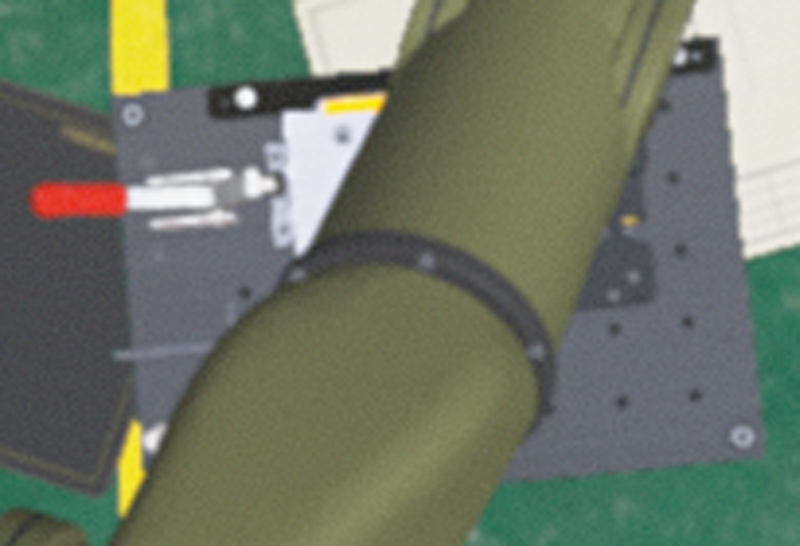

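Emit:
{"api": "carry_out", "payload": {"commands": [[[0, 0, -1.57, 8.1, -8.1, 0.2, 6.0], [0, 0, -1.57, 8.1, -8.1, 0.2, 6.0], [0, 0, -1.57, 8.1, -8.1, 0.2, 6.0], [0, 0, -1.57, 8.1, -8.1, 0.2, 6.0], [0, 0, -1.57, 8.1, -8.1, 0.2, 6.0], [0, 0, -1.57, 8.1, -8.1, 0.2, 6.0], [0, 0, -1.57, 8.1, -8.1, 0.2, 6.0], [0, 0, -1.57, 8.1, -8.1, 0.2, 6.0], [0, 0, -1.57, 8.1, -8.1, 0.2, 6.0], [0, 0, -1.57, 8.1, -8.1, 0.2, 6.0]]]}}

```text
clock: 11.95
tool_pos: [0.5659, -0.1963, 0.1345]
eef_rot: [0.118, 0.993, 0.001, -0.002]
contact_force: [1.1, 0.1, 0.1]
opening: 0.679
```

Emit:
{"api": "carry_out", "payload": {"commands": [[[0, 0, -0.2, 0, 0, 0, 6.0], [0, 0, -0.2, 0, 0, 0, 6.0], [0, 0, -0.2, 0, 0, 0, 6.0]]]}}

```text
clock: 12.2
tool_pos: [0.5659, -0.1966, 0.1345]
eef_rot: [0.02, 1.0, 0.001, -0.002]
contact_force: [0.7, 0.8, -0.4]
opening: 0.68
```

```bash
python3 - <<'E'
from plan import *
show()
rows([(-30,10,.139,np.pi/2),(-30,10,.029,np.pi/2)])
E
```

```text
t 12.2 TCP w [ 0.5659 -0.1966  0.1345] fix [-33.4  10.6] jaw_fix 1.45 z [-0.003  0.002 -1.   ] f_fix [ 0.8  0.7 -0.4] open 59.8 q [ 0.46  0.82 -0.35  1.73  0.42  0.67  1.4 ]
[0.003, -0.003, -0.12] [-0.34, -0.01, -0.46]
[0.003, -0.003, -0.12] [-0.38, -0.04, 10.54]
```

Emit:
{"api": "carry_out", "payload": {"commands": [[[0.003, -0.003, -0.12, -0.3, 0, 2, 6.0], [0.003, -0.003, -0.12, -0.3, 0, 5, 6.0], [0.003, -0.003, -0.12, -0.3, 0, 8, 6.0], [0.003, -0.003, -0.12, -0.3, 0, 10.5, 6.0], [0.003, -0.003, -0.12, -0.3, 0, 10.5, 6.0], [0.003, -0.003, -0.12, -1.6, 0, 10.5, 6.0], [0.003, -0.003, -0.12, -2.6, 0, 10.5, 6.0], [0.003, -0.003, -0.12, -3.1, 0, 10.5, 6.0], [0.003, -0.003, -0.12, -3.1, 0, 10.5, 6.0]]]}}

```text
clock: 12.95
tool_pos: [0.5975, -0.1982, 0.0313]
eef_rot: [-0.038, 0.999, -0.001, 0.0]
contact_force: [-1.3, -0.3, 0.1]
opening: 0.681
```

```bash
python3 - <<'E'
from plan import *
show()
E
```

```text
t 12.95 TCP w [ 0.5975 -0.1982  0.0313] fix [-2.   6.5] jaw_fix 1.567 z [ 0.001 -0.002 -1.   ] f_fix [-1.3 -0.2  0.1] open 59.9 q [ 0.42  1.   -0.31  1.67  0.52  0.55  1.44]
```

Emit:
{"api": "carry_out", "payload": {"commands": [[[0, 0, 0, -0.2, 0, 0.1, 6.0], [0, 0, 0, -0.5, 0, 0.1, 6.0], [0, 0, 0, -0.8, 0, 0.1, 6.0], [0, 0, 0, -0.8, 0, 0.1, 6.0], [0, 0, 0, -0.8, 0, 0.1, 6.0]]]}}

```text
clock: 13.37
tool_pos: [0.5976, -0.1987, 0.0296]
eef_rot: [-0.039, 0.999, -0.002, -0.007]
contact_force: [-14.3, 0.5, 10.3]
opening: 0.682
```

```bash
python3 - <<'E'
from plan import *
show()
snap('wrist','w11')
E
```

```text
t 13.37 TCP w [ 0.5976 -0.1987  0.0296] fix [-2.  6.] jaw_fix 1.569 z [-0.014 -0.004 -1.   ] f_fix [-14.2   1.6  10.3] open 60.0 q [ 0.41  1.01 -0.31  1.66  0.52  0.57  1.44]
```

View pics/w11.png

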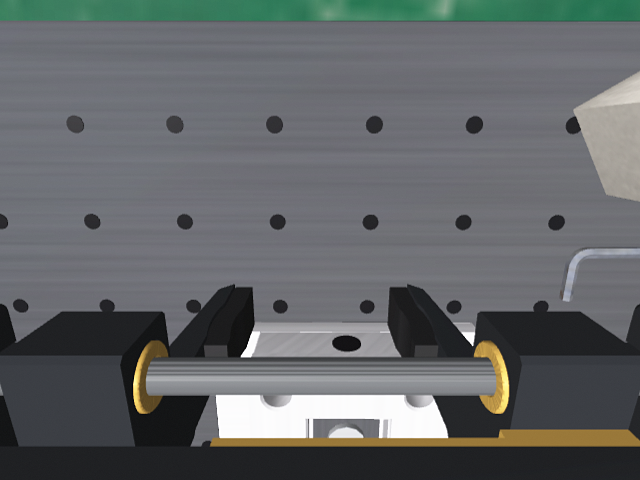

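Emit:
{"api": "carry_out", "payload": {"commands": [[[0, 0, 0, 1.0, 0, 0, 6.0], [0, 0, 0, 3.5, 0, 0, 6.0], [0, 0, 0, 3.5, 0, -3, 4.0], [0, 0, 0, 3.5, 0, -7, 2.0], [0, 0, 0, 3.5, 0, -11, 0.0], [0, 0, 0, 3.5, 0, -15, 0.0], [0, 0, 0, 3.5, 0, -19, 0.0], [0, 0, 0, 3.5, 0, -19, 0.0]]]}}

```text
clock: 14.08
tool_pos: [0.5754, -0.2009, 0.2286]
eef_rot: [-0.038, 0.999, -0.003, 0.009]
contact_force: [2.2, 0.1, 0.8]
opening: 0.251
```

```bash
python3 - <<'E'
from plan import *
show()
t=load('top0');s=load('side0')
for a in np.arange(.3,1.3,.1):
    P=T(F,[[51.5,114+107*np.sin(a),31.5+107*np.cos(a)]])
    ut=(proj(t,P)[0]-[195,170]+.5)*3.9-.5; us=(proj(s,P)[0]-[215,225]+.5)*3.6-.5
    print(round(a,1),ut.round(),us.round())
snap('top','t12');snap('side','s12');snap('wrist','w12')
a=cv2.imread('pics/t12.png')[170:310,195:400]; cv2.imwrite('pics/t12z.png',cv2.resize(a,None,fx=3.9,fy=3.9,interpolation=cv2.INTER_CUBIC))
a=cv2.imread('pics/s12.png')[225:390,215:390]; cv2.imwrite('pics/s12z.png',cv2.resize(a,None,fx=3.6,fy=3.6,interpolation=cv2.INTER_CUBIC))
E
```

```text
t 14.08 TCP w [ 0.5754 -0.2009  0.2286] fix [-24.3   5.6] jaw_fix 1.567 z [ 0.018 -0.006 -1.   ] f_fix [ 2.2 -0.   0.8] open 22.1 q [ 0.51  0.71 -0.45  1.65  0.39  0.86  1.55]
0.3 [125. 179.] [152. 279.]
0.4 [106. 182.] [145. 301.]
0.5 [ 89. 185.] [138. 325.]
0.6 [ 73. 188.] [132. 349.]
0.7 [ 59. 192.] [126. 374.]
0.8 [ 47. 195.] [121. 399.]
0.9 [ 37. 198.] [117. 424.]
1.0 [ 29. 202.] [113. 448.]
1.1 [ 23. 205.] [111. 471.]
1.2 [ 19. 208.] [109. 493.]
```

View pics/t12z.png

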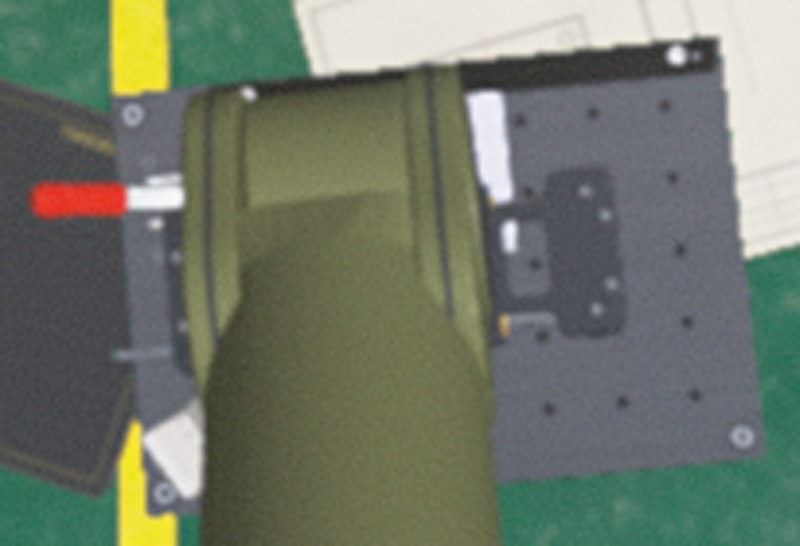

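View pics/s12z.png

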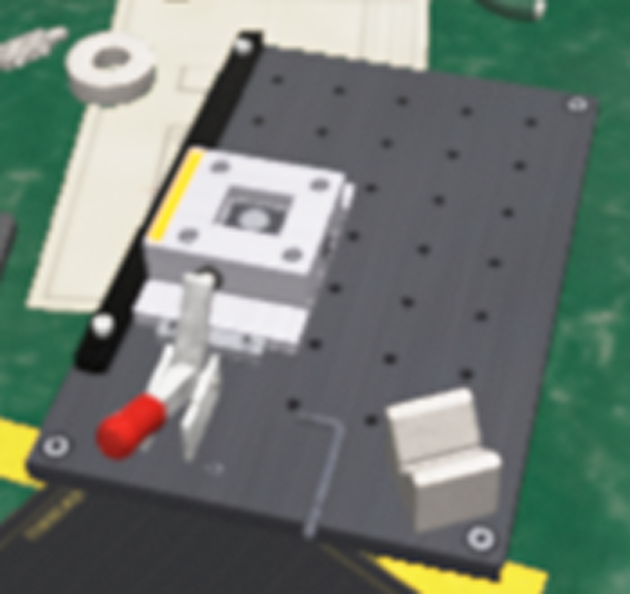

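```bash
python3 - <<'E'
from plan import *
t=load('top0');s=load('side0')
a=cv2.imread('pics/top0.png')[0:240,0:260]; cv2.imwrite('pics/mon_t.png',cv2.resize(a,None,fx=2.4,fy=2.4))
P1=[rotm(c).T@np.c_[np.eye(3),-np.array(c['xyz'])] for c in (t,s)]
M=[c['mtx']@p for c,p in zip((t,s),P1)]
for ut,us in [((168,122),(103,373)),((196,221+1),(247,343))]:
    X=cv2.triangulatePoints(M[0],M[1],np.array(ut,float).reshape(2,1),np.array(us,float).reshape(2,1)); X=(X[:3]/X[3]).ravel()
    print(X,w2f(X), proj(t,X),proj(s,X))
print(w2f(ray(t,163,212,.03)))
show(); rows([(51.5,245,.2286,0)])
E
```

```text
[0.85569386 0.08556153 0.0392944 ] [278.05625585 268.70013216] [[168.48587545 122.81099826]] [[100.81315507 372.55844862]]
[0.62989229 0.00906219 0.11410386] [ 46.86344635 210.49031999] [[196.14724744 222.42397936]] [[245.93529642 342.82685444]]
[ 88.76455313 298.23701865]
t 14.23 TCP w [ 0.5704 -0.2006  0.2204] fix [-29.2   6.2] jaw_fix 1.567 z [ 0.004 -0.003 -1.   ] f_fix [-1.1  0.1  0.7] open 10.5 q [ 0.51  0.72 -0.45  1.65  0.39  0.85  1.55]
[-0.0, 0.006, 1.567] [-7.99, 23.9, -0.88]
```

View pics/mon_t.png

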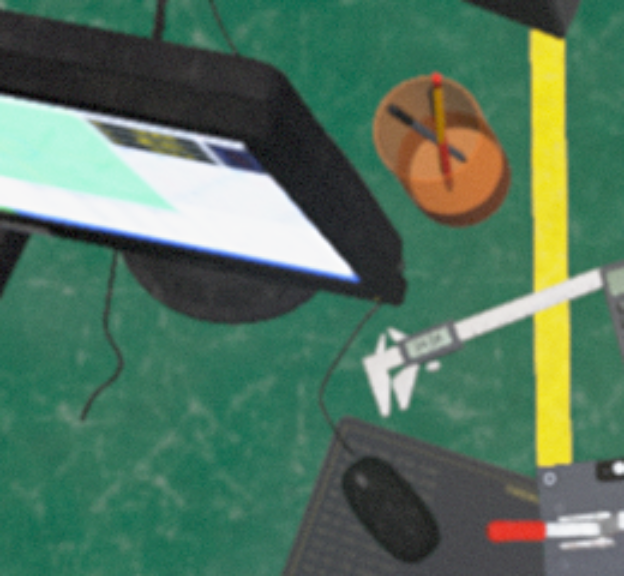

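The monitor is well clear (fixture x≈278 mm), and the handle end sits at about (47..51, 201-210, z≈95-114). Next I move to the handle's far side.

Emit:
{"api": "carry_out", "payload": {"commands": [[[0, 0, 1.567, -8, 23.9, -0.9, 0], [0, 0, 1.567, -8, 23.9, -0.9, 0], [0, 0, 1.567, -8, 23.9, -0.9, 0], [0, 0, 1.567, -8, 23.9, -0.9, 0], [0, 0, 1.567, -8, 23.9, -0.9, 0], [0, 0, 1.567, -8, 23.9, -0.9, 0], [0, 0, 1.567, -8, 23.9, -0.9, 0], [0, 0, 1.567, -8, 23.9, -0.9, 0], [0, 0, 1.567, -8, 23.9, -0.9, 0], [0, 0, 1.567, -8, 23.9, -0.9, 0]]]}}

```text
clock: 15.07
tool_pos: [0.6307, 0.0442, 0.2262]
eef_rot: [0.556, 0.831, -0.002, 0.001]
contact_force: [-0.3, 0.5, -0.6]
opening: 0.009
```

```bash
python3 - <<'E'
from plan import *
show(); rows([(51.5,245,.2286,0),(51.5,240,.084,0)])
E
```

```text
t 15.07 TCP w [0.6307 0.0442 0.2262] fix [ 50.5 245.4] jaw_fix 0.312 z [-0.001 -0.004 -1.   ] f_fix [-0.3  0.6 -0.6] open 0.8 q [-0.11  0.72 -0.06  1.57  0.05  0.86  0.2 ]
[-0.002, 0.004, 0.312] [-0.07, 0.09, -0.24]
[-0.002, 0.004, 0.312] [-0.5, -0.03, 14.22]
```

Emit:
{"api": "carry_out", "payload": {"commands": [[[0, 0, 0.12, 0, 0, 1, 0], [0, 0, 0.24, 0, 0, 4, 0], [0, 0, 0.312, 0, 0, 8, 0], [0, 0, 0.312, 0, 0, 11, 0], [0, 0, 0.312, 0, 0, 14.2, 0], [0, 0, 0.312, 0, 0, 14.2, 0], [0, 0, 0.312, 0, 0, 14.2, 0]]]}}

```text
clock: 15.65
tool_pos: [0.63, 0.0433, 0.084]
eef_rot: [0.676, 0.737, -0.003, 0.0]
contact_force: [0.2, -0.2, -0.3]
opening: 0.002
```

```bash
python3 - <<'E'
from plan import *
show()
W=[]
for a in (.95,.85,.75,.65,.55,.45,.35,.3):
    y=114+107*np.sin(a)+9.5*np.cos(a)+9; z=31.5+107*np.cos(a)-9.5*np.sin(a)
    W.append((51.5,y,(z-14+8)/1000,0))
print(np.round(W,3).tolist())
rows(W)
snap('wrist','w13');snap('side','s13')
a=cv2.imread('pics/s13.png')[200:420,165:390]; cv2.imwrite('pics/s13z.png',cv2.resize(a,None,fx=2.7,fy=2.7,interpolation=cv2.INTER_CUBIC))
E
```

```text
t 15.65 TCP w [0.63   0.0433 0.084 ] fix [ 49.7 244.6] jaw_fix 0.006 z [-0.003 -0.004 -1.   ] f_fix [ 0.1 -0.2 -0.3] open 0.2 q [-0.15  0.91  0.02  1.66 -0.02  0.57 -0.04]
[[51.5, 215.561, 0.08, 0.0], [51.5, 209.657, 0.089, 0.0], [51.5, 202.886, 0.097, 0.0], [51.5, 195.318, 0.105, 0.0], [51.5, 187.027, 0.112, 0.0], [51.5, 178.096, 0.118, 0.0], [51.5, 168.614, 0.123, 0.0], [51.5, 163.696, 0.125, 0.0]]
[-0.004, 0.004, 0.006] [-2.9, 0.16, 0.41]
[-0.004, 0.004, 0.006] [-3.5, 0.15, -0.49]
[-0.004, 0.004, 0.006] [-4.18, 0.15, -1.32]
[-0.004, 0.004, 0.006] [-4.94, 0.14, -2.08]
[-0.004, 0.004, 0.006] [-5.77, 0.13, -2.76]
[-0.004, 0.004, 0.006] [-6.67, 0.12, -3.35]
[-0.004, 0.004, 0.006] [-7.62, 0.12, -3.85]
[-0.004, 0.004, 0.006] [-8.11, 0.11, -4.06]
```

View pics/w13.png

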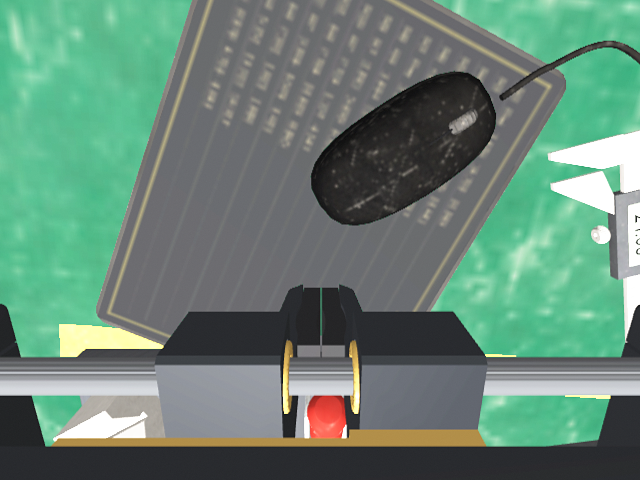

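View pics/s13z.png

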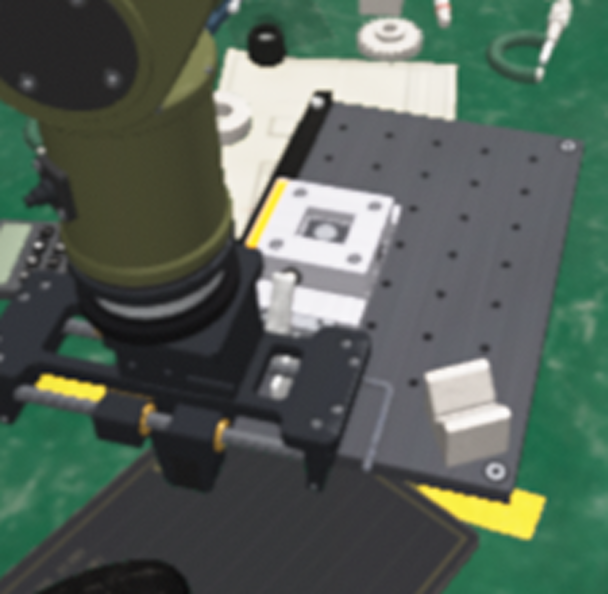

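The handle (326,415) lines up with the closed fingers (col 320). Now I push it along its arc.

Emit:
{"api": "carry_out", "payload": {"commands": [[[0, 0, 0, -1.5, 0.2, 0.2, 0], [0, 0, 0, -2.4, 0.2, 0.3, 0], [0, 0, 0, -2.9, 0.2, 0.3, 0], [0, 0, 0, -3.5, 0.2, -0.5, 0], [0, 0, 0, -4.2, 0.2, -1.3, 0], [0, 0, 0, -4.9, 0.2, -2.1, 0], [0, 0, 0, -4.9, 0.2, -2.1, 0]]]}}

```text
clock: 16.33
tool_pos: [0.6401, -0.0057, 0.1109]
eef_rot: [0.677, 0.736, 0.002, 0.004]
contact_force: [-0.1, 3.4, 2.9]
opening: 0.006
```

```bash
python3 - <<'E'
from plan import *
show()
W=[]
for a in (.55,.45,.4,.35,.3):
    y=114+107*np.sin(a)+9.5*np.cos(a)+9; z=31.5+107*np.cos(a)-9.5*np.sin(a)
    W.append((51.5,y,(z-14+8)/1000,0))
rows(W)
snap('side','s14')
a=cv2.imread('pics/s14.png')[200:420,165:390]; cv2.imwrite('pics/s14z.png',cv2.resize(a,None,fx=2.7,fy=2.7,interpolation=cv2.INTER_CUBIC))
E
```

```text
t 16.33 TCP w [ 0.6401 -0.0057  0.1109] fix [ 55.9 195. ] jaw_fix 0.004 z [ 0.008 -0.002 -1.   ] f_fix [0.2 3.4 2.9] open 0.5 q [-0.07  0.88  0.01  1.64 -0.01  0.62  0.03]
[0.007, 0.003, 0.004] [-0.79, -0.44, -0.09]
[0.007, 0.003, 0.004] [-1.69, -0.44, -0.68]
[0.007, 0.003, 0.004] [-2.16, -0.44, -0.94]
[0.007, 0.003, 0.004] [-2.64, -0.44, -1.18]
[0.007, 0.003, 0.004] [-3.13, -0.44, -1.4]
```

View pics/s14z.png

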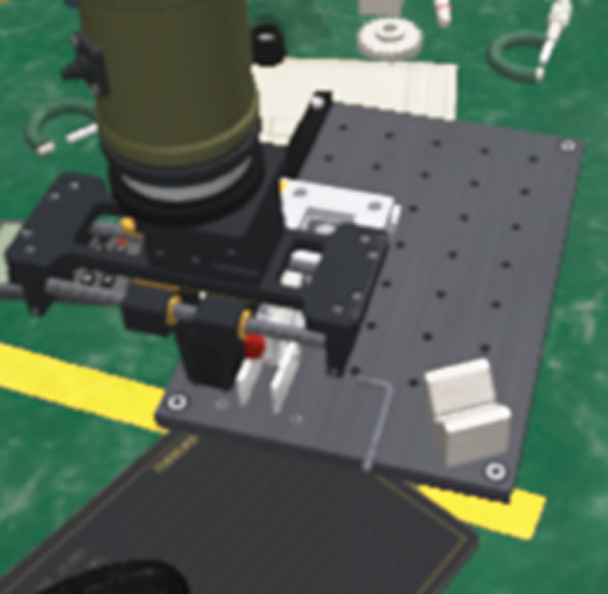

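Emit:
{"api": "carry_out", "payload": {"commands": [[[0, 0, 0, -0.8, -0.3, -0.3, 0], [0, 0, 0, -1.3, -0.3, -0.6, 0], [0, 0, 0, -1.7, -0.3, -0.9, 0], [0, 0, 0, -2.2, -0.3, -1.1, 0], [0, 0, 0, -2.5, -0.3, -1.2, 0], [0, 0, 0, -2.5, -0.3, -1.2, 0]]]}}

```text
clock: 16.88
tool_pos: [0.6376, -0.0321, 0.1199]
eef_rot: [0.677, 0.736, -0.001, 0.003]
contact_force: [-0.7, 0.7, 0.7]
opening: 0.005
```

```bash
python3 - <<'E'
from plan import *
show()
E
```

```text
t 16.88 TCP w [ 0.6376 -0.0321  0.1199] fix [ 51.2 168.9] jaw_fix 0.004 z [ 0.003 -0.004 -1.   ] f_fix [-0.7  0.8  0.7] open 0.4 q [-0.03  0.86  0.01  1.63 -0.    0.64  0.06]
```

Emit:
{"api": "carry_out", "payload": {"commands": [[[0, 0, 0, -0.2, 0, 0, 0], [0, 0, 0, -0.4, 0, -0.1, 0], [0, 0, 0, -0.6, 0, -0.1, 0], [0, 0, 0, -0.6, 0, -0.1, 0]]]}}

```text
clock: 17.22
tool_pos: [0.638, -0.0367, 0.1206]
eef_rot: [0.676, 0.737, -0.0, 0.002]
contact_force: [0.3, 1.0, 0.8]
opening: 0.005
```

Emit:
{"api": "carry_out", "payload": {"commands": [[[0, 0, 0, -0.3, 0, 0, 0], [0, 0, 0, -0.5, 0, 0, 0], [0, 0, 0, -0.5, 0, 0, 0]]]}}

```text
clock: 17.47
tool_pos: [0.6387, -0.0417, 0.1209]
eef_rot: [0.676, 0.737, -0.0, 0.002]
contact_force: [-0.5, 0.2, 0.6]
opening: 0.003
```

```bash
python3 - <<'E'
from plan import *
show()
E
```

```text
t 17.47 TCP w [ 0.6387 -0.0417  0.1209] fix [ 51.6 159.1] jaw_fix 0.005 z [ 0.003 -0.003 -1.   ] f_fix [-0.5  0.3  0.6] open 0.2 q [-0.01  0.86  0.    1.63  0.    0.65  0.08]
```

```bash
python3 - <<'E'
from plan import *
snap('side','s15');snap('wrist','w15')
a=cv2.imread('pics/s15.png')[200:420,165:390]; cv2.imwrite('pics/s15z.png',cv2.resize(a,None,fx=2.7,fy=2.7,interpolation=cv2.INTER_CUBIC))
E
```

```text
(no output)
```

View pics/s15z.png

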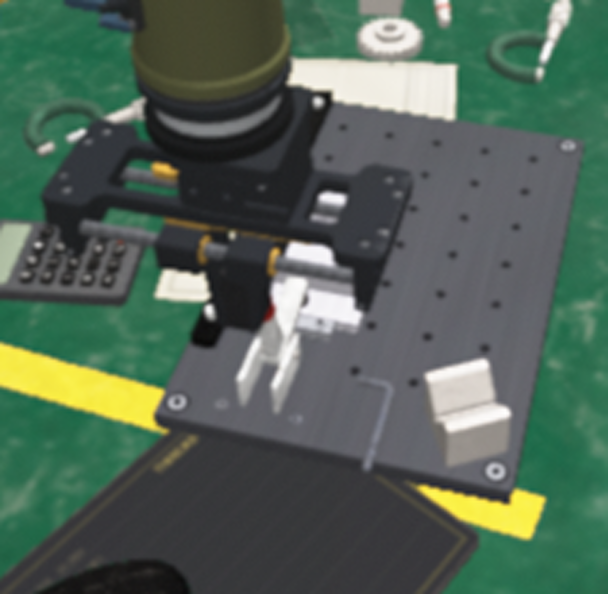

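View pics/w15.png

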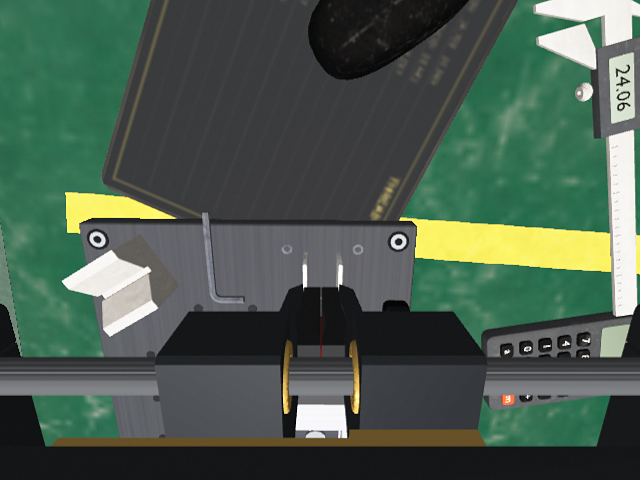

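Emit:
{"api": "carry_out", "payload": {"commands": [[[0, 0, 0, -0.3, 0, 0, 0], [0, 0, 0, -0.6, 0, -0.1, 0], [0, 0, 0, -0.9, 0, -0.1, 0], [0, 0, 0, -0.9, 0, -0.1, 0]]]}}

```text
clock: 17.9
tool_pos: [0.639, -0.0448, 0.1216]
eef_rot: [0.675, 0.738, 0.002, -0.001]
contact_force: [-1.2, 9.0, 0.9]
opening: 0.003
```

Emit:
{"api": "carry_out", "payload": {"commands": [[[0, 0, 0, -0.3, 0, 0, 0], [0, 0, 0, -0.6, 0, -0.1, 0], [0, 0, 0, -0.6, 0, -0.1, 0]]]}}

```text
clock: 18.15
tool_pos: [0.639, -0.0459, 0.1221]
eef_rot: [0.674, 0.739, 0.004, -0.003]
contact_force: [-1.6, 16.7, -1.0]
opening: 0.003
```

The pad is down: the handle stalls as the force rises from about 1 to 17 N. Retreating.

Emit:
{"api": "carry_out", "payload": {"commands": [[[0, 0, 0, 0, 0, 0, 0], [0, 0, 0, 1.0, 0, 0, 0], [0, 0, 0, 3.0, 0, 0, 0], [0, 0, 0, 6.0, 0, 0, 0], [0, 0, 0, 6.0, 0, -4, 0], [0, 0, 0, 6.0, 0, -8, 0], [0, 0, 0, 9.0, 0, -12, 0], [0, 0, 0, 12.0, 0, -14, 0], [0, 0, 0, 15.0, 0, -14, 0], [0, 0, 0, 15.0, 0, -14, 0]]]}}

```text
clock: 18.98
tool_pos: [0.6268, 0.1032, 0.2647]
eef_rot: [0.672, 0.74, 0.004, 0.001]
contact_force: [-0.3, 1.4, -0.8]
opening: 0.002
```

Emit:
{"api": "carry_out", "payload": {"commands": [[[0, 0, 0, 4.0, 0, 0, 0], [0, 0, 0, 8.0, 0, 0, 0], [0, 0, 0, 12.0, 8, 0, 0], [0, 0, 0, 12.0, 8, 0, 0], [0, 0, 0, 12.0, 8, 0, 0]]]}}

```text
clock: 19.4
tool_pos: [0.6994, 0.2248, 0.2606]
eef_rot: [0.675, 0.738, 0.002, 0.002]
contact_force: [-0.3, 0.5, 0.0]
opening: 0.003
```

```bash
python3 - <<'E'
from plan import *
show()
snap('side','s16');snap('top','t16');snap('wrist','w16')
a=cv2.imread('pics/t16.png')[170:310,195:400]; cv2.imwrite('pics/t16z.png',cv2.resize(a,None,fx=3.9,fy=3.9,interpolation=cv2.INTER_CUBIC))
a=cv2.imread('pics/s16.png')[225:390,215:390]; cv2.imwrite('pics/s16z.png',cv2.resize(a,None,fx=3.6,fy=3.6,interpolation=cv2.INTER_CUBIC))
E
```

```text
t 19.4 TCP w [0.6994 0.2248 0.2606] fix [133.4 420. ] jaw_fix 0.01 z [ 0.006 -0.    -1.   ] f_fix [-0.3  0.5  0. ] open 0.2 q [-0.4   0.84  0.05  1.17 -0.04  1.13 -0.26]
```

View pics/t16z.png

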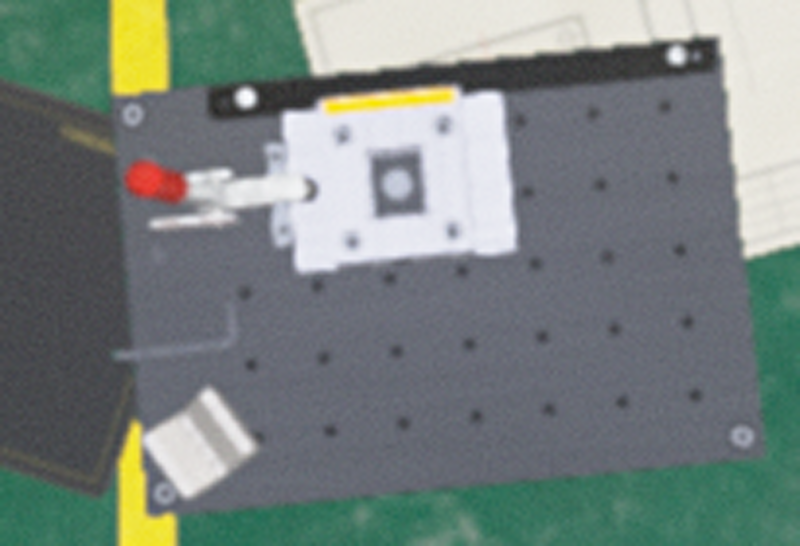

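View pics/s16z.png

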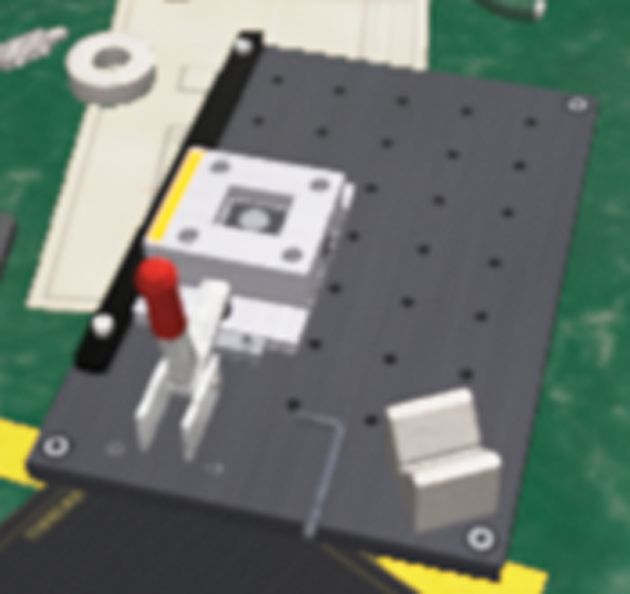

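```bash
python3 - <<'E'
from plan import *
t=load('t16'); Ff=np.array([.6001,-.2048,.0815])
zt=lambda a:(np.array(a)+.5)/3.9-.5+[195,170]
p,e=fit([(t,[[-44,60,26],[44,60,26],[44,-60,26],[-44,-60,26]],zt([[297,271],[282,112],[504,92],[518,250]]))],[.65,-.18,.08])
c,s=np.cos(Ff[2]),np.sin(Ff[2]);d=(p[:2]-Ff[:2])*1e3
print('block in fix',c*d[0]+s*d[1],-s*d[0]+c*d[1],p[2]-Ff[2],e.round(1).tolist())
h=T(Ff,[[51.5,14.5,0]])[0]; q=[h[0],h[1],Ff[2]]
print((proj(t,T(q,[[-44,60,26],[44,60,26],[44,-60,26],[-44,-60,26]]))-[195,170]+.5)*3.9-.5)
a=cv2.imread('pics/s16.png')[280:330,245:310]; cv2.imwrite('pics/s16y.png',cv2.resize(a,None,fx=10,fy=10,interpolation=cv2.INTER_CUBIC))
E
```

```text
block in fix 51.15876001808229 14.430834873192403 -0.010286410672728175 [[0.2, 0.0], [0.6, -0.0], [-0.5, -0.1], [-0.3, 0.1]]
[[298.52512094 271.49900889]
 [283.32331886 112.52630336]
 [501.02413831  89.81405997]
 [517.46912657 248.76146376]]
```

View pics/s16y.png

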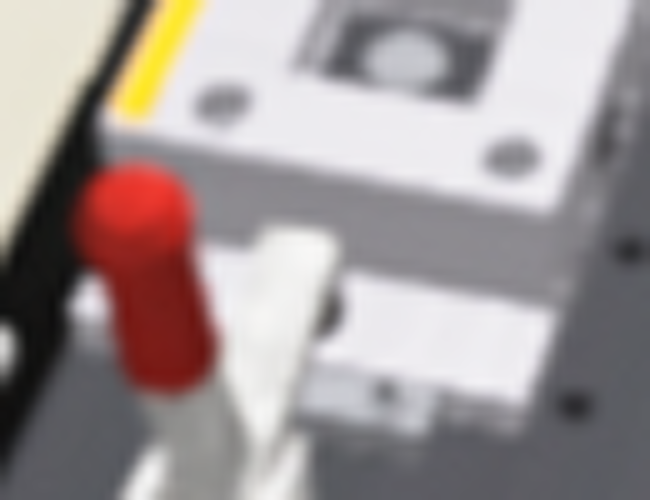

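```bash
python3 - <<'E'
from plan import *
for f in ('t16',):
    im=load(f)['pixels'].astype(float)
    r_,g,b=im[...,0],im[...,1],im[...,2]
    w=np.clip((r_+g)/2-b-40,0,None); w[:180]=0;w[210:]=0
    cs=np.arange(280,311); v=[(w[180:210,c]*np.arange(180,210)).sum()/w[180:210,c].sum() for c in cs]
    print('stripe slope',np.polyfit(cs,v,1))
    gr=im.mean(2)
    # block -x lower top edge (white->dark), rows 222..245, cols 285..320
    def edge(cols,r0,r1,sign):
        out=[]
        for c in cols:
            d=sign*np.diff(gr[r0:r1,c]); d=np.clip(d,8,None)-8; out.append((d*(np.arange(r0,r1-1)+.5)).sum()/d.sum())
        return np.array(out)
    for n,cols,r0,r1,s in [('block near edge',np.arange(286,313),227,243,-1),('plate near edge',np.arange(250,385),280,308,-1)]:
        v=edge(cols,r0,r1,s); p=np.polyfit(cols,v,1); print(n,p, np.std(v-np.polyval(p,cols)))
    # fence dark mask centroid on right part, cols 330..372
    wf=np.clip(60-gr,0,None)
    cs=np.r_[250:258,262:275,330:360]
    v=[]
    for c in cs:
        k=np.arange(178,203); ww=wf[k,c]; v.append((ww*k).sum()/ww.sum())
    cs2=cs[cs>325]; v=np.array(v); print('fence right',np.polyfit(cs2,v[cs>325],1),'gray',gr[178:203,345].round().astype(int).tolist())
    print(gr[178:203,300].round().astype(int).tolist(), gr[178:203,275].round().astype(int).tolist(),gr[178:203,322].round().astype(int).tolist())
print('expected slopes for yaw .08/.0815:', np.tan(.08))
t=load('t16')
for yaw in (.07,.08,.09):
    a=T([.65,-.18,yaw],[[44,38,54],[44,-38,54]]);q=proj(t,a);print(yaw,(q[1,1]-q[0,1])/(q[1,0]-q[0,0]))
    a=T([.6,-.2,yaw],[[95,115,30],[95,-165,30]]);q=proj(t,a);print(yaw,(q[1,1]-q[0,1])/(q[1,0]-q[0,0]))
E
```

```text
stripe slope [-1.00932753e-01  2.25229670e+02]
block near edge [-1.13278468e-01  2.69379440e+02] 0.5054026402708941
plate near edge [nan nan] nan
fence right [-1.42812026e-01  2.35539252e+02] gray [211, 210, 212, 193, 133, 74, 52, 58, 62, 59, 57, 56, 58, 83, 105, 116, 115, 116, 116, 107, 106, 99, 105, 111, 115]
[225, 227, 225, 226, 228, 227, 227, 221, 182, 117, 65, 51, 59, 62, 112, 179, 189, 159, 187, 219, 233, 233, 233, 233, 231] [217, 222, 224, 226, 226, 229, 225, 223, 222, 213, 186, 127, 73, 49, 56, 49, 58, 69, 94, 132, 191, 232, 235, 235, 236] [227, 216, 210, 220, 229, 222, 167, 100, 58, 57, 60, 60, 58, 55, 74, 148, 221, 237, 235, 237, 239, 239, 239, 239, 236]
expected slopes for yaw .08/.0815: 0.08017110470807255
0.07 -0.09286779555995708
0.07 -0.09283976797696084
0.08 -0.10285634909170756
0.08 -0.1028302356028708
0.09 -0.11286422814786964
0.09 -0.112840286737773<stdin>:13: RuntimeWarning: invalid value encountered in scalar divide
```

```bash
python3 - <<'E'
from plan import *
im=load('t16')['pixels'].astype(float); gr=cv2.GaussianBlur(im,(0,0),.7).mean(2)
def cross(c,r0,r1,th,down=True):
    v=gr[r0:r1,c]
    for i in range(len(v)-1):
        if (v[i]>=th>v[i+1]) if down else (v[i]<=th<v[i+1]): return r0+i+(v[i]-th)/(v[i]-v[i+1])
    return np.nan
def fitl(n,cols,r0,r1,th,down):
    v=np.array([cross(c,int(r0-.1*(c-300)),int(r1-.1*(c-300)),th,down) for c in cols]); m=~np.isnan(v)
    cols=np.array(cols)[m];v=v[m]
    for _ in range(3):
        p=np.polyfit(cols,v,1); e=abs(v-np.polyval(p,cols)); k=e<max(.4,2.5*e.std()); cols,v=cols[k],v[k]
    print(n,p.round(4),len(cols),e.std().round(2))
fitl('fence far (paper side)',range(277,362),182,190,135,True)
fitl('fence near R (plate)',range(327,375),187,201,90,False)
fitl('foot +x edge top R',range(314,322),188,198,150,False)
fitl('foot +x edge L',range(269,276),190,202,150,False)
fitl('block near edge',range(286,308),232,244,170,True)
E
```

```text
fence far (paper side) [-9.860000e-02  2.163693e+02] 81 0.09
fence near R (plate) [-9.8400e-02  2.2539e+02] 43 0.05
foot +x edge top R [-1.373000e-01  2.367958e+02] 8 0.06
foot +x edge L [-1.016000e-01  2.254284e+02] 7 0.07
block near edge [-1.039000e-01  2.667526e+02] 22 0.06
```

Fence and block edges agree to about 0.003 rad, with an even offset at both ends. The pad is on the ledge and the bystanders are where they were, so I'm handing in.

```bash
python3 - <<'E'
from plan import *
print(r.finish_job()); show()
E
```

```text
the job is handed in; nothing more can be done
None
the job is handed in; nothing more can be done
```

The die block is in its nest and clamped, and I handed the job in at about 19.5 s of the 67 s allowed.

**What I did**
- I pushed the block round in one arc with both fingertips flat on its near (-x) side, then on to the fence. It was never lifted.
- I slid it left along the fence to the stop, then pressed it against the fence once more.
- I pushed the red handle over from its far side with closed fingers. The handle stopped with the force rising to about 17 N, so the pad is down on the ledge. Then I moved the arm clear.

**Last checks**
- **Contact:** motion stalled at the fence under 14–16 N and at the stop under 11 N.
- **Block position:** the final top picture puts the block at fixture x 51.2, y 14.4 mm, against a target of 51.5, 14.5.
- **Squareness:** the two estimates disagree. Hand-picked corners gave 0.010 rad off the fence, while edge lines gave 0.002–0.005 rad. I trust the edge lines, because the foot's gap to the fence was even at both ends within about 0.3 mm.
- **Clamp:** the handle is nearly upright and the pad is on the ledge, as seen in the side view. I did not measure the clamp angle, and the handle stopped further over than I had first worked out.
- **Other tools:** the V block and hex key look unmoved in the before and after pictures. I did not check the micrometer up close, but no move went near it.

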